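# Clear the mould bench in the cheese cellar

### The job

The moulds have been emptied: clear the bench. Before anything is stacked on the steel drainer, take the fresh cheese off it and stand it flat on the ageing board, in the gap between the two aged cheeses. Take the lids off the moulds that still have one and put them all in the steel tray, and nest all the moulds upright, each pushed fully home in the one below, as a single stack standing on the drainer; leave everything else where it is.

Things in the scene. Friction and masses are not known exactly. Their poses are not given: they have to be found in the camera images.
- mould_a: white plastic mould, a hollow tapered cup 92 mm high, open on top; origin: centre of underside, z up. Cone 42 mm wide below, 58 at 56 mm height; there a flat shoulder steps out to a straight collar 68 mm outside, 56 to 92 mm high (grip it). Mouth 62 mm. Fully home in another, its shoulder sits on that one's rim, 36 mm higher, 2 mm side play. About 0.1 kg. May start with a lid on.
- mould_b: white plastic mould, a hollow tapered cup 92 mm high, open on top; origin: centre of underside, z up. Cone 42 mm wide below, 58 at 56 mm height; there a flat shoulder steps out to a straight collar 68 mm outside, 56 to 92 mm high (grip it). Mouth 62 mm. Fully home in another, its shoulder sits on that one's rim, 36 mm higher, 2 mm side play. About 0.1 kg. May start with a lid on.
- mould_c: white plastic mould, a hollow tapered cup 92 mm high, open on top; origin: centre of underside, z up. Cone 42 mm wide below, 58 at 56 mm height; there a flat shoulder steps out to a straight collar 68 mm outside, 56 to 92 mm high (grip it). Mouth 62 mm. Fully home in another, its shoulder sits on that one's rim, 36 mm higher, 2 mm side play. About 0.1 kg. May start with a lid on.
- mould_d: white plastic mould, a hollow tapered cup 92 mm high, open on top; origin: centre of underside, z up. Cone 42 mm wide below, 58 at 56 mm height; there a flat shoulder steps out to a straight collar 68 mm outside, 56 to 92 mm high (grip it). Mouth 62 mm. Fully home in another, its shoulder sits on that one's rim, 36 mm higher, 2 mm side play. About 0.1 kg. Absent (None from the start) in some runs.
- mould_e: white plastic mould, a hollow tapered cup 92 mm high, open on top; origin: centre of underside, z up. Cone 42 mm wide below, 58 at 56 mm height; there a flat shoulder steps out to a straight collar 68 mm outside, 56 to 92 mm high (grip it). Mouth 62 mm. Fully home in another, its shoulder sits on that one's rim, 36 mm higher, 2 mm side play. About 0.1 kg. Absent (None from the start) in some runs.
- lid_a: white plastic lid, starts on mould_a: plug 54 mm wide, 10 mm deep, hangs in the mould's mouth; flange 66 mm wide, 8 mm thick, lies on the rim; on top a round knob 22 mm wide, 40 mm high (18 to 58 mm). Origin: centre of the plug's underside, z up; 0.09 kg. Absent (None from the start) in some runs.
- lid_b: white plastic lid, starts on mould_b: plug 54 mm wide, 10 mm deep, hangs in the mould's mouth; flange 66 mm wide, 8 mm thick, lies on the rim; on top a round knob 22 mm wide, 40 mm high (18 to 58 mm). Origin: centre of the plug's underside, z up; 0.09 kg. Absent (None from the start) in some runs.
- lid_c: white plastic lid, starts on mould_c: plug 54 mm wide, 10 mm deep, hangs in the mould's mouth; flange 66 mm wide, 8 mm thick, lies on the rim; on top a round knob 22 mm wide, 40 mm high (18 to 58 mm). Origin: centre of the plug's underside, z up; 0.09 kg. Absent (None from the start) in some runs.
- cheese: the fresh cheese: a pale wheel 64 mm across and 50 mm high, rounded edges, 0.14 to 0.24 kg, standing flat on the drainer. Origin: centre of its underside, z up.
- drainer: low slatted stainless drainer, 150 x 150 mm, top 15 mm above the bench, fixed. Origin: its centre at bench level, z up, x and y along its edges.
- tray: shallow stainless tray for the lids, open on top, 110 mm along its x by 260 mm along its y, 35 mm high, walls and floor 4 mm, fixed. Origin: centre of its underside.
- board: wooden ageing board, 150 mm along its x by 270 mm along its y, top 22 mm above the bench, fixed. Origin: its centre at bench level. An aged cheese stands on it 90 mm to either side of the centre, the gap between them is at the centre.
- aged_left: aged cheese on the board, darker, 64 mm across and 50 mm high, 90 mm along the board's +y from its centre; stays. Origin: centre of its underside.
- aged_right: the same at the board's other end (-y); stays. Origin: centre of its underside.
- salt_jar: glass salt jar with a steel cap, 58 mm across, 85 mm high, on the bench; stays. Origin: centre of its underside.
- brush: rind brush with a wooden handle, 190 mm long, lying near the robot; stays. Origin: middle of its length, at bench level; x towards the bristles.
- trier: cheese trier, a steel rod 125 mm long with a wooden cross handle 100 mm long, lying on the bench; stays. Origin: middle of the handle, at bench level; x along the rod.
- scoop: small steel scoop with a wooden handle, 220 mm long, lying at the right; stays. Origin: middle of its length, at bench level.

How it is judged (in metres and radians):
On the way, in this order (a step that is already met when the one before it is completed fails the run):
1. the fresh cheese stands flat on the ageing board in the gap between the two aged cheeses, let go (x of cheese in the frame of board between -0.05 and 0.05 m and y of cheese in the frame of board between -0.03 and 0.03 m and ((z of cheese in the frame of board between 0.016 and 0.028 m and angle between cheese's own z axis and vertical below 0.1 rad) or (z of cheese in the frame of board between 0.066 and 0.078 m and angle between cheese's own z axis and vertical above 3.04 rad)) and contact force between the fingers and cheese below 0.1 N), for 0.2 s.
2. all moulds are nested in one stack on the drainer (angle between each of mould_a, mould_b, mould_c, mould_d, mould_e's own z axis and vertical below 0.06 rad and x of mould_a in the frame of drainer between -0.065 and 0.065 m and y of mould_a in the frame of drainer between -0.065 and 0.065 m and (z of mould_a in the frame of drainer between 0.011 and 0.019 m or z of mould_a in the frame of drainer between 0.047 and 0.055 m or z of mould_a in the frame of drainer between 0.083 and 0.091 m or z of mould_a in the frame of drainer between 0.119 and 0.127 m or z of mould_a in the frame of drainer between 0.155 and 0.163 m) and x of mould_b in the frame of drainer between -0.065 and 0.065 m and y of mould_b in the frame of drainer between -0.065 and 0.065 m and (z of mould_b in the frame of drainer between 0.011 and 0.019 m or z of mould_b in the frame of drainer between 0.047 and 0.055 m or z of mould_b in the frame of drainer between 0.083 and 0.091 m or z of mould_b in the frame of drainer between 0.119 and 0.127 m or z of mould_b in the frame of drainer between 0.155 and 0.163 m) and horizontal distance between each of mould_b, mould_c, mould_d, mould_e and mould_a below 0.012 m and x of mould_c in the frame of drainer between -0.065 and 0.065 m and y of mould_c in the frame of drainer between -0.065 and 0.065 m and (z of mould_c in the frame of drainer between 0.011 and 0.019 m or z of mould_c in the frame of drainer between 0.047 and 0.055 m or z of mould_c in the frame of drainer between 0.083 and 0.091 m or z of mould_c in the frame of drainer between 0.119 and 0.127 m or z of mould_c in the frame of drainer between 0.155 and 0.163 m) and horizontal distance between each of mould_c, mould_d, mould_e and mould_b below 0.012 m and x of mould_d in the frame of drainer between -0.065 and 0.065 m and y of mould_d in the frame of drainer between -0.065 and 0.065 m and (z of mould_d in the frame of drainer between 0.011 and 0.019 m or z of mould_d in the frame of drainer between 0.047 and 0.055 m or z of mould_d in the frame of drainer between 0.083 and 0.091 m or z of mould_d in the frame of drainer between 0.119 and 0.127 m or z of mould_d in the frame of drainer between 0.155 and 0.163 m) and horizontal distance between each of mould_d, mould_e and mould_c below 0.012 m and x of mould_e in the frame of drainer between -0.065 and 0.065 m and y of mould_e in the frame of drainer between -0.065 and 0.065 m and (z of mould_e in the frame of drainer between 0.011 and 0.019 m or z of mould_e in the frame of drainer between 0.047 and 0.055 m or z of mould_e in the frame of drainer between 0.083 and 0.091 m or z of mould_e in the frame of drainer between 0.119 and 0.127 m or z of mould_e in the frame of drainer between 0.155 and 0.163 m) and horizontal distance between mould_e and mould_d below 0.012 m), for 0.2 s.
At the end, for the whole second after the job is handed in: Cheese flat on the board within 50 mm across and 30 mm along of its centre; all lids in the tray; all moulds upright (0.06 rad) in one stack within 65 mm of the drainer's centre in x and y, axes within 12 mm of each other, each fully home (levels 36 mm apart, within 4 mm); all at rest (all of step 2 and x of cheese in the frame of board between -0.05 and 0.05 m and y of cheese in the frame of board between -0.03 and 0.03 m and ((z of cheese in the frame of board between 0.016 and 0.028 m and angle between cheese's own z axis and vertical below 0.1 rad) or (z of cheese in the frame of board between 0.066 and 0.078 m and angle between cheese's own z axis and vertical above 3.04 rad)) and x of lid_a in the frame of tray between -0.055 and 0.055 m and y of lid_a in the frame of tray between -0.13 and 0.13 m and z of lid_a in the frame of tray between -0.005 and 0.045 m and x of lid_b in the frame of tray between -0.055 and 0.055 m and y of lid_b in the frame of tray between -0.13 and 0.13 m and z of lid_b in the frame of tray between -0.005 and 0.045 m and x of lid_c in the frame of tray between -0.055 and 0.055 m and y of lid_c in the frame of tray between -0.13 and 0.13 m and z of lid_c in the frame of tray between -0.005 and 0.045 m and linear speed of each of mould_a, mould_b, mould_c, mould_d, mould_e, lid_a, lid_b, lid_c, cheese below 0.03 m/s); the robot touches nothing.
It fails at once if a mould is set on the drainer while the fresh cheese is still there ((x of cheese in the frame of drainer between -0.065 and 0.065 m and y of cheese in the frame of drainer between -0.065 and 0.065 m and z of cheese in the frame of drainer below 0.025 m) and ((x of mould_a in the frame of drainer between -0.065 and 0.065 m and y of mould_a in the frame of drainer between -0.065 and 0.065 m and z of mould_a in the frame of drainer below 0.025 m) or (x of mould_b in the frame of drainer between -0.065 and 0.065 m and y of mould_b in the frame of drainer between -0.065 and 0.065 m and z of mould_b in the frame of drainer below 0.025 m) or (x of mould_c in the frame of drainer between -0.065 and 0.065 m and y of mould_c in the frame of drainer between -0.065 and 0.065 m and z of mould_c in the frame of drainer below 0.025 m) or (x of mould_d in the frame of drainer between -0.065 and 0.065 m and y of mould_d in the frame of drainer between -0.065 and 0.065 m and z of mould_d in the frame of drainer below 0.025 m) or (x of mould_e in the frame of drainer between -0.065 and 0.065 m and y of mould_e in the frame of drainer between -0.065 and 0.065 m and z of mould_e in the frame of drainer below 0.025 m))).
It fails at once if a bystander (aged cheese, jar, brush, trier, scoop) is moved by more than 40 mm (distance of any of aged_left, aged_right, salt_jar, brush, trier, scoop from where it was at the start of the episode above 0.04 m).
Of mould_d, mould_e only 1 to 2 are there at a start; the rules pass over those that are not, and their reading is None.
Of lid_a, lid_b, lid_c only 2 to 3 are there at a start; the rules pass over those that are not, and their reading is None.
At some moment in a run one of cheese may be knocked a few centimetres aside while the robot is not near it.
Once in a run the grip may slacken for a moment while it holds something.
It also fails if it takes over 210 s, if anything falls off the work surface, if the arm or the gripper's body presses on something with over 40 N, if the wrist force passes 120 N, or if a joint passes its speed limit or range.

### The arm

A 6-joint arm with a two-finger parallel gripper is mounted at the origin on the work surface. World frame = base frame: x ahead of the robot, y to its left, z up, the work surface at z = 0. Lengths are in mm, angles in rad, forces in N, time in s.
With the tool pointing down it reaches from about 350 to 1000 mm from the base axis. Payload 7.1 kg.
Tool frame: the origin (TCP) lies on the centre line of the jaws, within the pads' length; the fingertips stand 25 mm ahead of it and the grasp point (between the pads) lies 6 mm ahead of it (env.tip_extent is the distance from the TCP to the fingertips, in mm); z points along the fingers, y is the direction in which the jaws open and shut (so a half turn about z gives the same grasp; the last joint's range is limited). The gripper opens to 85 mm and grips with 20 to 120 N. Pads are 22 mm wide; open, the fingers measure 114 mm over their backs; the gripper's body (76 mm by 85 mm) begins 54 mm behind the grasp point. The pads swing forward as they close: fully open they stand 13 mm farther back than shut.
Start: joints at [-1.131, 0.423, 1.63, -0, 1.089, -0.019], TCP at [276.81, -560.341, 256.319] pointing down, gripper open.
Joint ranges: [-3, 3], [-0.9, 2.11], [0.09, 2.58], [-1.31, 4.45], [0.11, 2.69], [-2.54, 2.54]. Speed limits (rad/s): [2.39, 2.39, 3.01, 3.14, 3.14, 3.14].

### API

Orientations are given as [roll, pitch, yaw] about the fixed x, y, z axes, in that order (R = Rz(yaw) Ry(pitch) Rx(roll)).
In Python, from bench import get_state, camera, job, env gives the robot as it stands.
- The arm moves only by the tool send_rows, never from a script. Its argument "moves" is a list of rows, each a list of 4 numbers: the shift along the tool's x, y, z in mm, then the turn about the tool's z in rad. In form: [[dx, dy, dz, roll], ...]. A call has 1 to 20 rows; each row is the pose to reach, as a shift and turn from the pose measured when the call began, along the tool's axes at that moment; what a row does not reach only later rows make up. A row lasts 1/8 s, in which the tool goes at most 62.5 mm and 10.7 degrees, less where a joint would pass 70% of its speed; a pose out of reach is approached as far as the arm can. A call with a gripper value outside its range is refused whole. "grip" is the gripper command: -1 is fully open, 1 is shut, values between are in proportion, set as the call begins (left out, the last holds). The fingers move at their own pace and stop on an object; the grip force is fixed at half the most. Time passes only in rows, so rows that repeat a pose let the fingers close. It gives the time, the measured TCP pose, the force and the opening at its end, in the units of the state.
- get_state(): the state, without advancing time (a new reading comes with each control period).
- camera(name): name is "side" or "top" or "wrist"; returns a dict with "pixels" (384x512x3 uint8, red, green, blue), "camera_matrix" (3x3 intrinsics, pixels), "R" (3x3) and "t" (3): a world point X has camera coordinates R X + t. Camera axes: x right, y down, z forward; pixel columns grow to the right and rows downward; lengths in mm; the calibration is good to about 2 mm. A picture is of the moment at which its call begins. There is no depth.
- job.job_done(): hands the job in, once; it reports no verdict.
The state is a dict: "t": time; "qpos": joint angles; "qd": joint speeds; "joint_torque": joint torques, N m; "ee_pos": TCP position; "eef_rot": TCP orientation; "wrist_force": force on the tool from outside, world axes, zero at the start; "moment": the same for the moment, N m; "width": finger opening in mm.
Only numpy, scipy, OpenCV 4.12 (cv2) and the standard library are available. Lean on these libraries where they do the work, as an engineer would, in place of code of your own. Each camera call takes 0.05 s, during which the arm holds its last target.

## Working session

There is one attempt and no reset: what is moved stays moved. The work goes in short steps, Python scripts to look and compute and a tool call to move; the robot and the scene stay as the last step left them, time stands still between calls to the robot, and variables do not carry over. Pictures are saved under pics/ and viewed, and the job is handed in when it is done.

Besides the shell and the picture viewer there is one more tool, called after "Emit:" by a JSON object that holds its "api" and its "payload", one argument or row to a line. send_rows: Moves the arm, as the interface text tells. Its arguments: {"type":"object","properties":{"moves":{"type":"array"},"grip":{"type":"number"}},"required":["moves"]}

```bash
mkdir -p pics; ls; python3 - <<'E'
from bench import get_state,camera,job,env
import cv2
print(get_state(), env.tip_extent)
for n in ("top","side","wrist"):
    c=camera(n); cv2.imwrite(f"pics/{n}0.png",c["pixels"][:,:,::-1]); print(n,c["camera_matrix"],c["R"],c["t"])
E
```

```text
pics
{'t': 0.0, 'qpos': array([-1.13097774e+00,  4.23845696e-01,  1.63072347e+00,  4.97655525e-06,
        1.08863077e+00, -1.90127295e-02]), 'qd': array([-5.53235303e-04,  2.35224577e-03,  7.28395434e-04, -9.15389599e-05,
        4.87577238e-04,  5.56082677e-04]), 'joint_torque': array([ 2.00996117e-03, -5.57370365e+01, -2.81739092e+01,  8.65326251e-05,
        7.32034430e-03,  1.71385585e-05]), 'ee_pos': array([ 276.60177199, -559.86350018,  255.52949416]), 'eef_rot': array([-3.13998574e+00, -3.49616860e-05,  4.58828981e-01]), 'wrist_force': array([ 0.05098897, -0.54093299,  0.76731012]), 'moment': array([ 0.02786514,  0.02889756, -0.02196355]), 'width': 85.73471891881556} 25.0
top [[408.51499022   0.         252.42903958]
 [  0.         408.51499022 188.52899124]
 [  0.           0.           1.        ]] [[ 0.02588239 -0.99964752  0.00591154]
 [-0.99077665 -0.02643864 -0.13290081]
 [ 0.13301026 -0.00241723 -0.99111171]] [ -84.86441733  559.10255865 1360.7114682 ]
side [[492.80757333   0.         253.09576407]
 [  0.         492.80757333 185.45194149]
 [  0.           0.           1.        ]] [[-0.87169088 -0.48973108 -0.01784606]
 [-0.29897856  0.56031135 -0.77243965]
 [ 0.38828705 -0.667993   -0.63483739]] [ 443.3920628   287.54843433 1320.56451311]
wrist [[282.15878699   0.         254.66865   ]
 [  0.         282.15878699 193.83570656]
 [  0.           0.           1.        ]] [[ 0.44264201 -0.89669728 -0.00142797]
 [-0.85319662 -0.42165744  0.30701878]
 [-0.27590502 -0.13468107 -0.95170238]] [-624.23722267  -38.65354129  379.85855275]
```

View pics/top0.png

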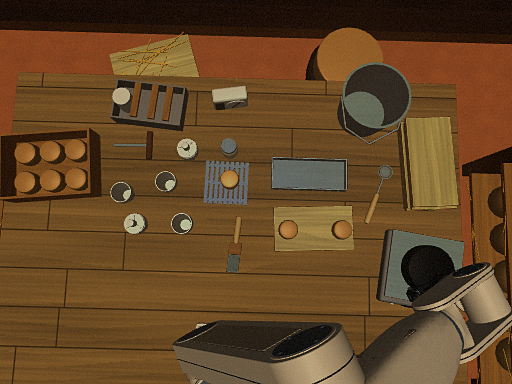

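View pics/side0.png

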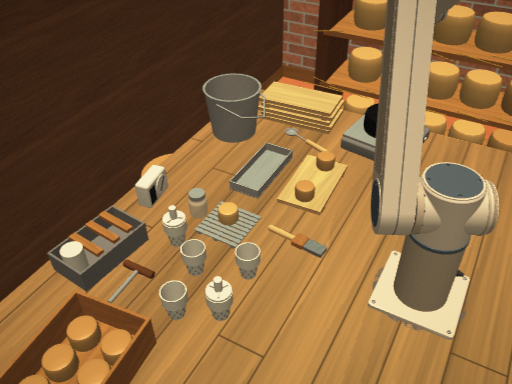

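View pics/wrist0.png

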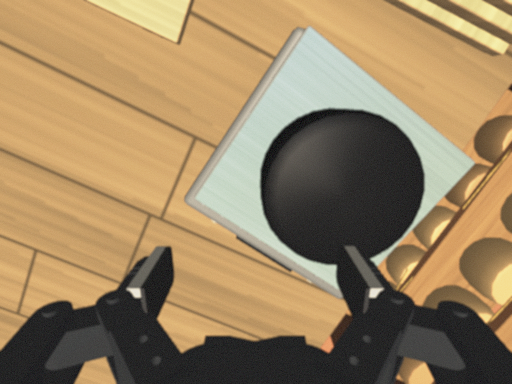

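```bash
cat > h.py <<'E'
from bench import get_state,camera,job,env
import cv2,numpy as np
from scipy.spatial.transform import Rotation as Ro
def ray(c,u,v,z):
    K=c["camera_matrix"];R=c["R"];t=c["t"]
    d=R.T@np.linalg.inv(K)@np.array([u,v,1.]); o=-R.T@t
    return o+d*(z-o[2])/d[2]
def proj(c,X):
    p=c["camera_matrix"]@(c["R"]@np.array(X,float)+c["t"]); return p[:2]/p[2]
def crop(n,name,x0,y0,x1,y1,s):
    c=camera(n); im=c["pixels"][y0:y1,x0:x1,::-1]
    cv2.imwrite("pics/"+name,cv2.resize(im,None,fx=s,fy=s,interpolation=cv2.INTER_CUBIC)); return c
def totool(target,yaw=None):
    """shift in tool axes to target TCP"""
    s=get_state(); R=Ro.from_euler('xyz',s["eef_rot"]).as_matrix()
    return R.T@(np.array(target)-s["ee_pos"])
E
python3 - <<'E'
from h import *
crop("top","t1.png",95,125,255,245,5)
c=crop("top","t2.png",200,125,400,260,4)
for n,u,v,z in [("cheese",229.5,178.5,65),("agedL",288,229,72),("agedR",342,229,72),("lidA",187,148,142),("lidB",134,223,142),("m1",121,191,92),("m2",166,181,92),("m3",181,223,92),("jar",229,146,85),("drain",227,182,15),("tray",310,174,35),("board",314,228,22)]:
    print(n,ray(c,u,v,z).round(0))
E
```

```text
cheese [589.   8.  65.]
agedL [ 425. -191.   72.]
agedR [ 430. -369.   72.]
lidA [673. 143. 142.]
lidB [429. 297. 142.]
m1 [534. 361.  92.]
m2 [571. 215.  92.]
m3 [435. 159.  92.]
jar [696.  12.  85.]
drain [585.  19.  15.]
tray [ 617. -267.   35.]
board [ 433. -284.   22.]
```

View pics/t1.png

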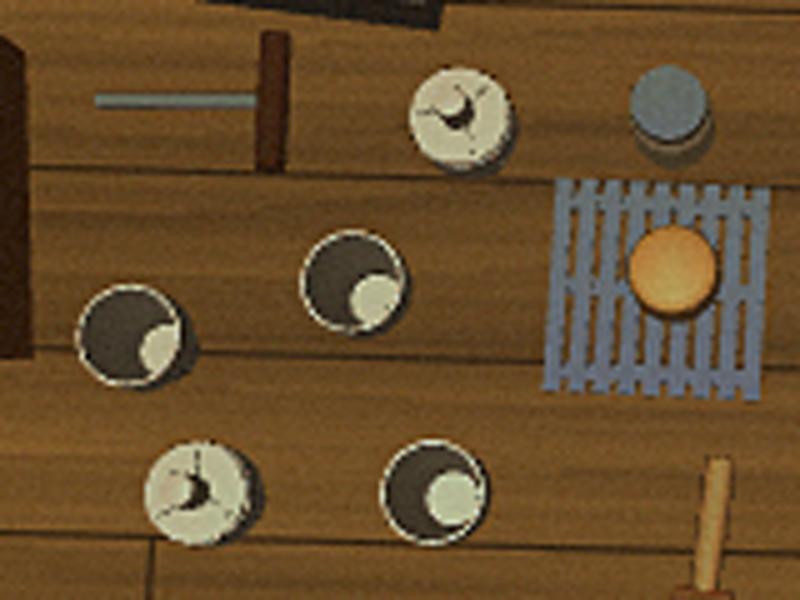

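View pics/t2.png

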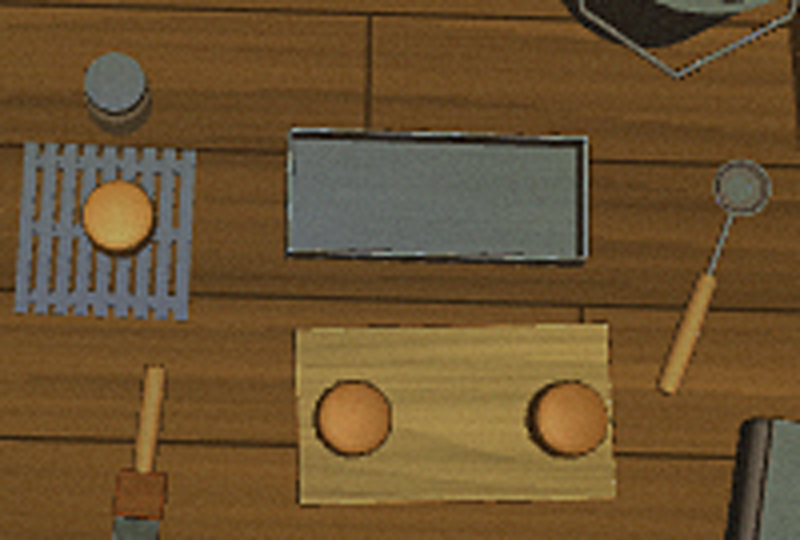

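```bash
cat > b.py <<'E'
from h import *
c=camera("top")
f=lambda x,y,s,ox,oy:((x+.5)/s-.5+ox,(y+.5)/s-.5+oy)
for n,x,y,z in [("lidA",461,118,100),("lidB",197,493,100),("m1",130,336,92),("m2",353,281,92),("m3",434,491,92),("cheese",674,269,65),("jar",671,104,85)]:
    print(n,ray(c,*f(x,y,5,95,125),z).round(1))
q=[ray(c,*f(x,y,4,200,125),22) for x,y in [(296,330),(606,323),(614,497),(300,503)]]
print("board",np.mean(q,0),np.array(q).round(0).tolist())
q=[ray(c,*f(x,y,4,200,125),35) for x,y in [(289,129),(588,137),(586,262),(287,254)]]
print("tray",np.mean(q,0),np.array(q).round(0).tolist())
q=[ray(c,*f(x,y,5,95,125),15) for x,y in [(557,179),(770,187),(759,400),(543,390)]]
print("drain",np.mean(q,0),np.array(q).round(0).tolist())
E
python3 b.py; python3 -c "
from h import *
print(totool([500,8,300]))"
```

```text
lidA [681.6 150.6 100. ]
lidB [429.7 309.1 100. ]
m1 [531.5 361.8  92. ]
m2 [571.8 217.8  92. ]
m3 [435.4 157.7  92. ]
cheese [589.8   8.3  65. ]
jar [698.5  12.9  85. ]
board [ 433.34898445 -281.30548654   22.        ] [[501.0, -145.0, 22.0], [514.0, -412.0, 22.0], [365.0, -418.0, 22.0], [354.0, -151.0, 22.0]]
tray [ 619.25379338 -263.87685913   35.        ] [[674.0, -135.0, 35.0], [674.0, -394.0, 35.0], [565.0, -392.0, 35.0], [565.0, -135.0, 35.0]]
drain [583.77800952  22.22564317  15.        ] [[659.0, 95.0, 15.0], [658.0, -54.0, 15.0], [508.0, -51.0, 15.0], [511.0, 99.0, 15.0]]
[ 451.81222983 -410.60258353  -43.7291422 ]
```

```bash
python3 -c "
from h import *
print(totool([590,8,180]))"
```

```text
[ 532.50597749 -370.68239875   76.24959731]
```

Emit:
{"api": "send_rows", "payload": {
  "moves": [
    [0,0,0,0],
    [44,-31,0,-0.1],
    [89,-62,0,-0.2],
    [133,-93,0,-0.3],
    [177,-124,0,-0.4],
    [222,-155,10,-0.5],
    [266,-186,20,-0.6],
    [310,-217,30,-0.7],
    [355,-248,40,-0.8],
    [400,-279,50,-0.9],
    [444,-310,60,-1.0],
    [488,-340,70,-1.1],
    [532,-371,76,-1.11],
    [532,-371,76,-1.11],
    [532,-371,76,-1.11],
    [532,-371,76,-1.11]
  ],
  "grip": -1
}}

```text
t: 2.3
ee_pos: [588.9, 7.1, 180.4]
eef_rot: [-3.141, -0.0, 1.567]
wrist_force: [-0.3, 0.5, -1.1]
width: 85.5
```

```bash
python3 - <<'E'
from h import *
c=crop("wrist","w1.png",0,0,512,384,1); print(get_state()["ee_pos"],get_state()["eef_rot"],get_state()["qpos"])
print(c["R"],c["t"], -c["R"].T@c["t"]); crop("top","t3.png",95,125,255,245,5)
E
```

```text
[588.99818808   6.98938929 180.48066038] [-3.14134519e+00 -3.74346498e-04  1.56726016e+00] [-8.51259488e-03  4.67175443e-01  1.76408301e+00  4.72374245e-04
  9.10583586e-01 -5.26622571e-03]
[[ 9.99993483e-01 -3.54993349e-03 -6.56852208e-04]
 [-3.17759723e-03 -9.51837271e-01  3.06587203e-01]
 [-1.71358059e-03 -3.06583118e-01 -9.51842348e-01]] [-589.68033968   -7.38396779  310.3547261 ] [590.18485143  86.02785777 297.28526843]
```

View pics/w1.png

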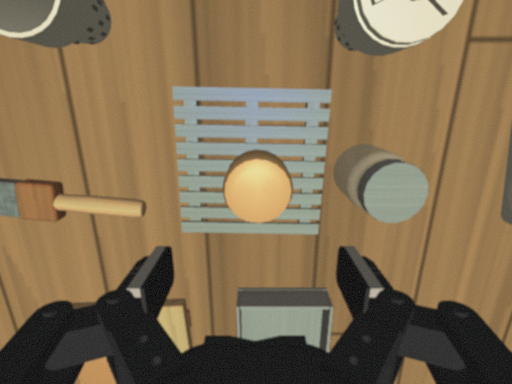

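View pics/t3.png

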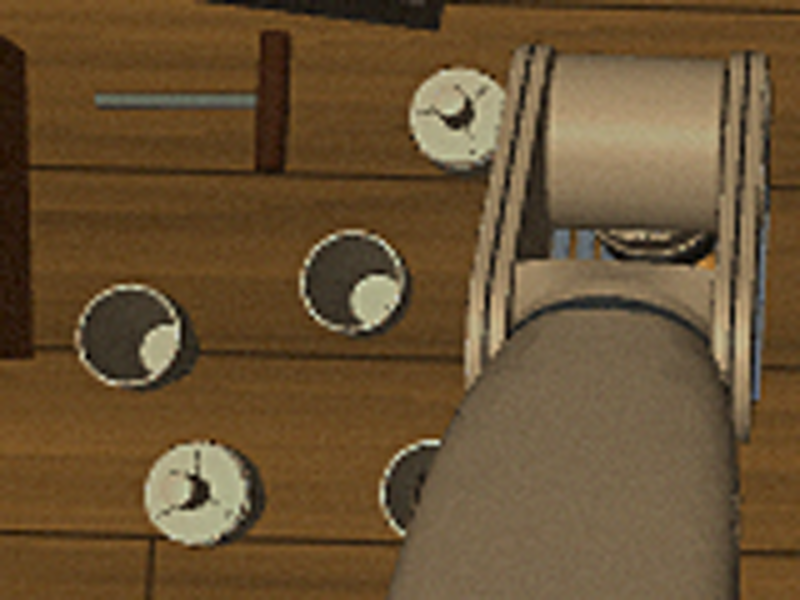

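```bash
python3 - <<'E'
from h import *
c=camera("wrist"); im=c["pixels"]
hsv=cv2.cvtColor(im,cv2.COLOR_RGB2HSV)
m=cv2.inRange(hsv,(8,100,120),(25,255,255)); m[:130]=0;m[240:]=0;m[:,:210]=0;m[:,310:]=0
ys,xs=np.where(m); print(xs.min(),xs.max(),ys.min(),ys.max())
u=(xs.min()+xs.max())/2
print("axis mid",ray(c,u,187,65), "bottom edge at top plane",ray(c,u,ys.max(),65), ray(c,xs.min(),190,65),ray(c,xs.max(),190,65))
# drainer corners
for p in [(173,88),(331,91),(319,234),(182,233)]: print(ray(c,*p,15).round(1))
E
```

```text
210 309 139 239
axis mid [594.14314174  17.24909818  65.        ] bottom edge at top plane [594.2108106  -32.20847453  65.        ] [551.49688653  14.71617685  65.        ] [636.79204353  14.39312801  65.        ]
[513.7  99.6  15. ]
[662.1  96.4  15. ]
[660.6 -51.8  15. ]
[509.7 -50.   15. ]
```

```bash
python3 - <<'E'
from h import *
c=crop("wrist","w2.png",205,135,311,241,7)
for z in (50,58,65): print(z,ray(c,258,190,z),ray(c,258,222,z), ray(c,224,188,z),ray(c,292,188,z))
t=[590,8]
for z in (15,65): print(proj(c,[590,8-32,z]),proj(c,[590,8+32,z]),proj(c,[590-32,8,z]),proj(c,[590+32,8,z]))
print(totool([590,8,46]))
E
```

```text
50 [593.10989747  10.04007877  50.        ] [593.10421573 -21.81935663  50.        ] [561.99469715  12.07070892  50.        ] [624.22411446  11.83838991  50.        ]
58 [593.02213229  12.49683998  58.        ] [593.01663425 -18.3324918   58.        ] [562.9129724   14.46181425  58.        ] [623.13034063  14.23700675  58.        ]
65 [592.94533775  14.64650604  65.        ] [592.94000045 -15.28148508  65.        ] [563.71646324  16.55403141  65.        ] [622.17328852  16.33579649  65.        ]
[254.74552243 210.77806434] [254.50851755 151.20160401] [223.79339092 182.09901534] [285.47780246 181.8765581 ]
[254.7480909  230.89999757] [254.46337126 160.95265127] [217.7881829  197.45554912] [291.44780752 197.19537589]
[  0.74377142   0.78378399 134.50692387]
```

View pics/w2.png

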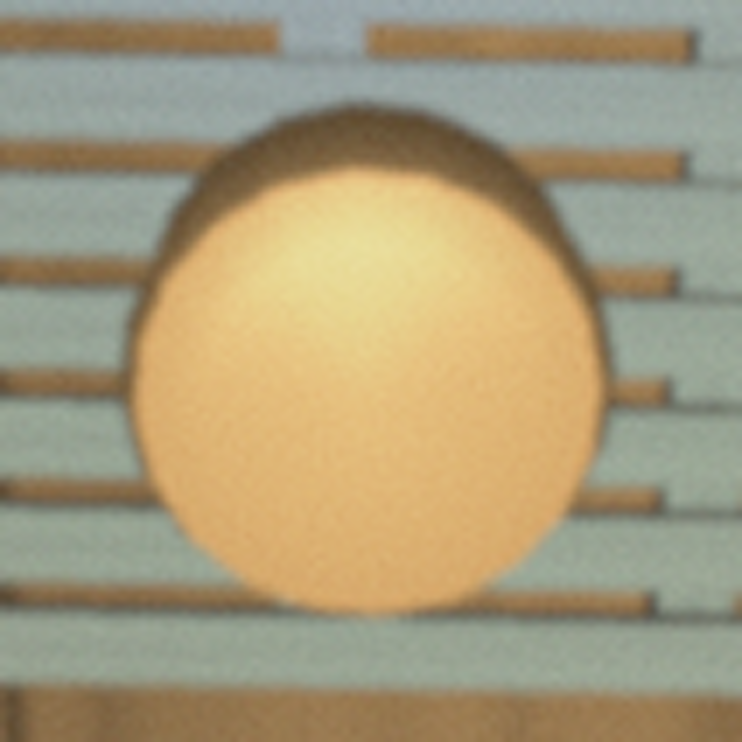

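Emit:
{"api": "send_rows", "payload": {
  "moves": [
    [5,3,30,0],
    [5,3,60,0],
    [5,3,90,0],
    [5,3,110,0],
    [5,3,125,0],
    [5,3,134,0],
    [5,3,134,0],
    [5,3,134,0]
  ],
  "grip": -1
}}

```text
t: 3.5
ee_pos: [592.8, 12.3, 47.2]
eef_rot: [3.14, -0.0, 1.567]
wrist_force: [-0.7, -0.5, 0.4]
width: 85.6
```

```bash
python3 - <<'E'
from h import *
c=crop("wrist","w3.png",0,0,512,384,1.4);crop("side","s3.png",150,150,350,300,4)
E
```

```text
(no output)
```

View pics/w3.png

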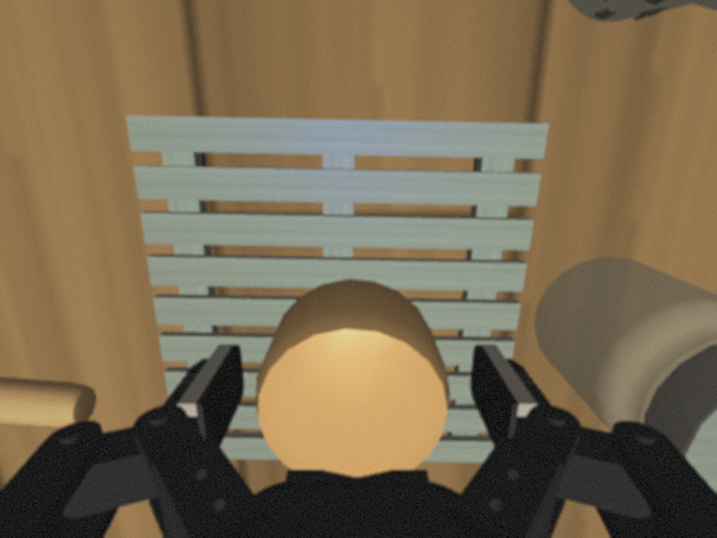

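View pics/s3.png

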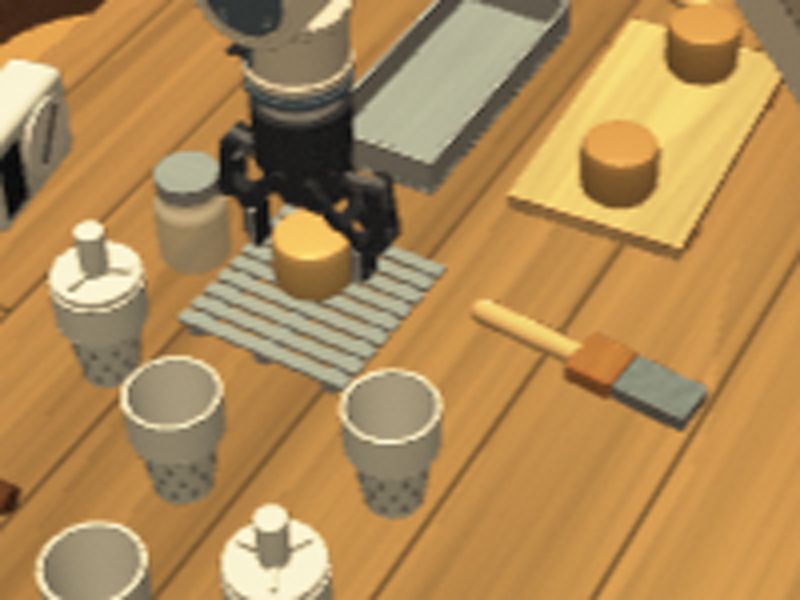

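Emit:
{"api": "send_rows", "payload": {
  "moves": [
    [0,0,0,0],
    [0,0,0,0],
    [0,0,0,0],
    [0,0,0,0],
    [0,0,0,0],
    [0,0,0,0],
    [0,0,0,0],
    [0,0,0,0]
  ],
  "grip": 1
}}

```text
t: 4.6
ee_pos: [593.2, 12.3, 48.2]
eef_rot: [3.139, -0.0, 1.568]
wrist_force: [-0.6, 0.2, 6.2]
width: 63.0
```

Emit:
{"api": "send_rows", "payload": {
  "moves": [
    [0,0,-15,0],
    [0,0,-35,0],
    [0,0,-60,0],
    [0,0,-85,0],
    [0,0,-100,0],
    [0,0,-100,0],
    [0,0,-100,0]
  ]
}}

```text
t: 5.48
ee_pos: [592.5, 12.2, 147.7]
eef_rot: [3.14, -0.0, 1.567]
wrist_force: [0.0, 0.1, -1.9]
width: 63.1
```

```bash
python3 - <<'E'
from h import *
c=crop("side","s4.png",100,100,400,300,2.5); print(totool([432,-281,140]))
E
```

```text
[-293.80921502 -159.31035923    7.06998332]
```

View pics/s4.png

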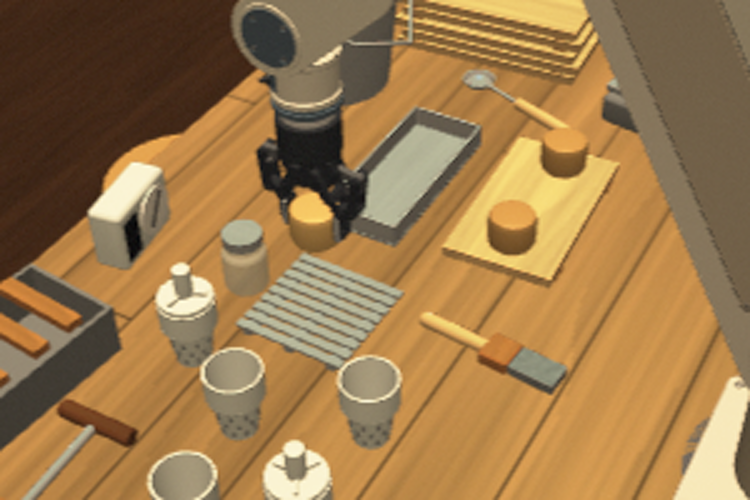

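Emit:
{"api": "send_rows", "payload": {
  "moves": [
    [-20,-11,0,0],
    [-60,-32,0,0],
    [-105,-57,0,-0.02],
    [-150,-81,0,-0.04],
    [-195,-106,0,-0.04],
    [-240,-130,0,-0.04],
    [-275,-149,0,-0.04],
    [-294,-159,0,-0.04],
    [-294,-159,0,-0.04],
    [-294,-159,0,-0.04],
    [-294,-159,0,-0.04]
  ]
}}

```text
t: 6.9
ee_pos: [432.4, -280.5, 146.9]
eef_rot: [3.141, -0.001, 1.609]
wrist_force: [-0.0, 0.2, -1.2]
width: 62.9
```

```bash
python3 - <<'E'
from h import *
c=crop("wrist","w5.png",0,0,512,384,1.4);crop("side","s5.png",250,80,400,230,4)
E
```

```text
(no output)
```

View pics/w5.png

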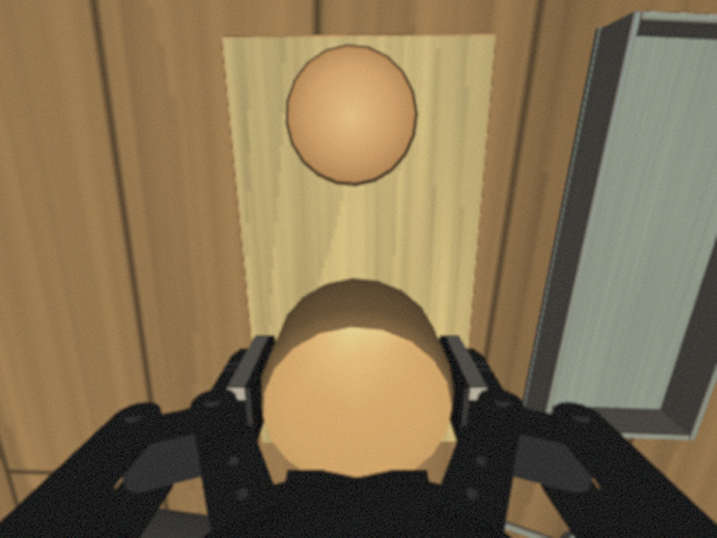

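View pics/s5.png

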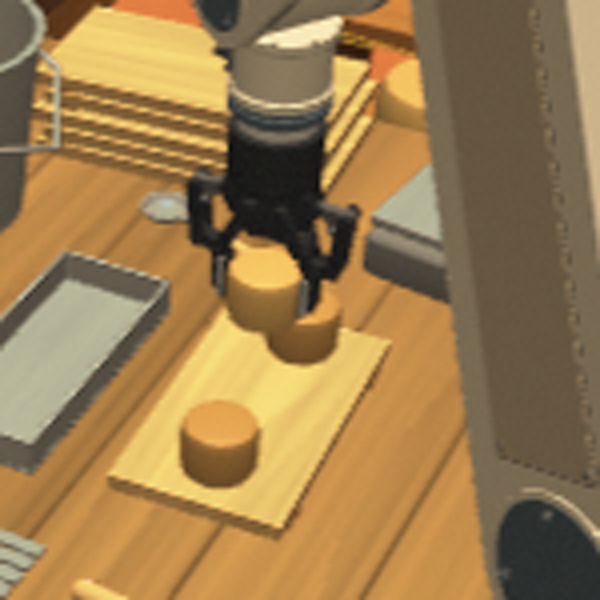

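```bash
python3 - <<'E'
from h import *
c=camera("wrist"); print(ray(c,251,81,72), ray(c,222/1.4,37/1.4,22),ray(c,495/1.4,36/1.4,22)); print(get_state()["ee_pos"])
E
```

```text
[ 427.73534728 -188.47978537   72.        ] [ 355.87358789 -149.29201448   22.        ] [ 503.18054128 -143.24959083   22.        ]
[ 432.59947053 -280.61896215  147.02131474]
```

Emit:
{"api": "send_rows", "payload": {
  "moves": [
    [1,0,20,0],
    [1,0,45,0],
    [1,0,65,0],
    [1,0,78,0],
    [1,0,85,0],
    [1,0,89,0],
    [1,0,91,0],
    [1,0,91,0],
    [1,0,91,0]
  ]
}}

```text
t: 8.18
ee_pos: [432.8, -279.7, 56.4]
eef_rot: [3.14, -0.0, 1.609]
wrist_force: [0.4, -0.3, -1.5]
width: 62.5
```

Emit:
{"api": "send_rows", "payload": {
  "moves": [
    [0,0,0,0],
    [0,0,0,0],
    [0,0,0,0],
    [0,0,0,0],
    [0,0,-10,0],
    [0,0,-30,0],
    [0,0,-60,0],
    [0,0,-100,0],
    [0,0,-140,0],
    [0,0,-140,0]
  ],
  "grip": -1
}}

```text
t: 9.43
ee_pos: [434.3, -280.9, 200.1]
eef_rot: [3.135, 0.004, 1.609]
wrist_force: [0.4, -0.3, 0.3]
width: 85.2
```

```bash
python3 - <<'E'
from h import *
crop("side","s6.png",100,80,400,305,2.6); c=crop("wrist","w6.png",0,0,512,384,1.4); s=get_state(); print(totool([675,148,240]),s["eef_rot"],s["ee_pos"])
E
```

```text
[418.21258912 258.49185629 -42.75652153] [3.13958483e+00 5.07182826e-04 1.60862274e+00] [ 432.59589582 -279.70752838  196.93667401]
```

View pics/s6.png

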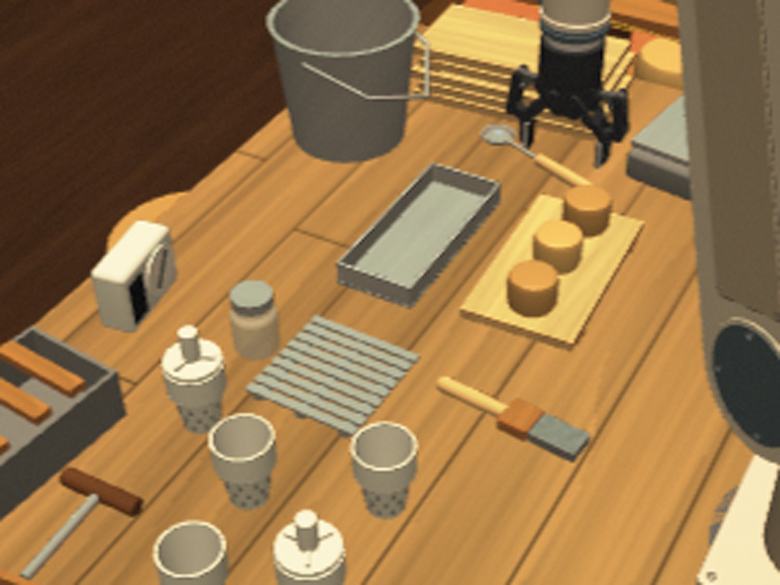

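View pics/w6.png

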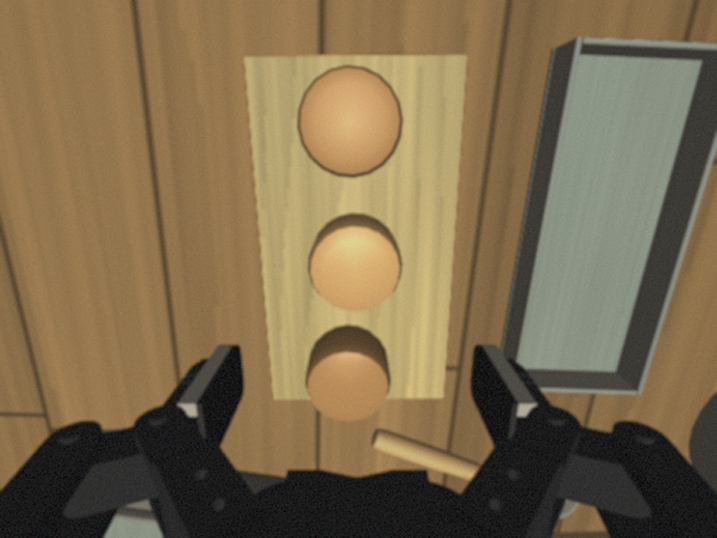

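```bash
python3 - <<'E'
from h import *
c=crop("side","s7.png",130,190,290,330,5)
for n,x,y,z in [("lidA",194,361,100),("lidAknob",188,333,140),("m2",242,438,92),("m3",384,451,92),("m1",190,555,92),("lidB",309,553,100),("lidBknob",307,518,140)]:
    print(n,ray(c,(x+.5)/2.6-.5+100,(y+.5)/2.6-.5+80,z).round(1))
E
```

```text
lidA [678.5 156.4 100. ]
lidAknob [681.1 155.7 140. ]
m2 [570.1 221.2  92. ]
m3 [430.7 166.6  92. ]
m1 [526.7 370.3  92. ]
lidB [424.5 319.2 100. ]
lidBknob [428.7 311.4 140. ]
```

View pics/s7.png

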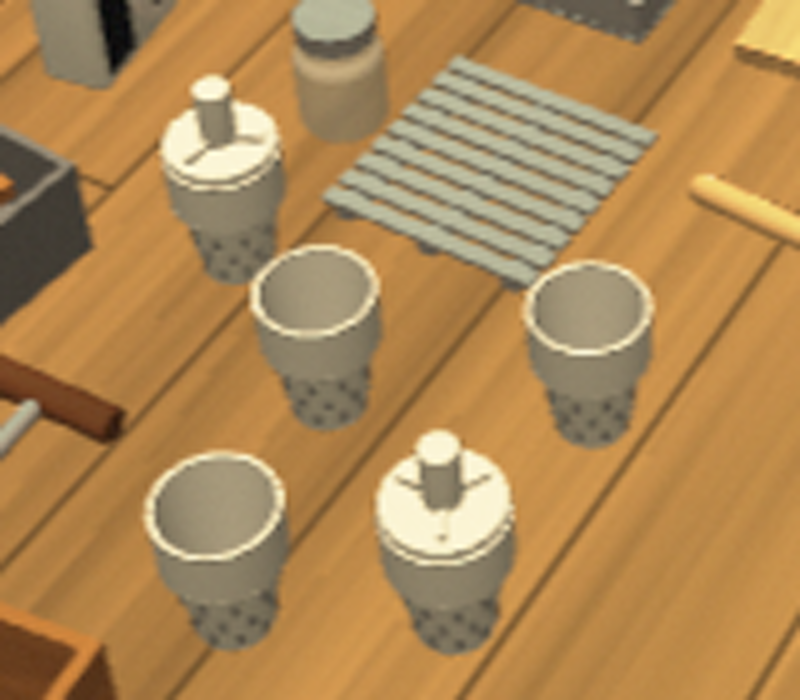

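```bash
python3 - <<'E'
from h import *
c=camera("side")
for n,x,y,z in [("lidA",221,140,100),("m2",315,292,92),("m3",589,308,92),("m1",215,505,92),("lidB",445,498,100),("lidBknob",438,445,140),("lidAknob",212,88,140)]:
    print(n,ray(c,(x+.5)/5-.5+130,(y+.5)/5-.5+190,z).round(1))
E
```

```text
lidA [682.1 153.9 100. ]
m2 [570.8 220.9  92. ]
m3 [434.2 160.5  92. ]
m1 [531.9 364.1  92. ]
lidB [429.6 310.9 100. ]
lidBknob [430.4 311.2 140. ]
lidAknob [682.5 153.8 140. ]
```

```bash
python3 -c "
from h import *
print(totool([681.5,152,200]),totool([618,-205,200]))"
```

```text
[421.54811013 265.6773194   -3.99500685] [ 67.2099854  188.6994049   -4.37453355]
```

Emit:
{"api": "send_rows", "payload": {
  "moves": [
    [20,13,-4,0],
    [65,41,-4,0],
    [115,72,-4,0],
    [165,104,-4,0],
    [215,135,-4,0],
    [265,167,-4,0],
    [315,198,-4,0],
    [365,230,-4,0],
    [400,252,-4,0],
    [422,266,-4,0],
    [422,266,-4,0],
    [422,266,10,0],
    [422,266,10,0]
  ],
  "grip": -1
}}

```text
t: 11.25
ee_pos: [680.1, 151.1, 183.5]
eef_rot: [-3.137, -0.0, 1.608]
wrist_force: [0.4, 0.9, 0.2]
width: 85.1
```

```bash
python3 - <<'E'
from h import *
c=crop("wrist","w8.png",0,0,512,384,1.4); s=get_state(); print(totool([681.5,152,128]),s["eef_rot"],s["ee_pos"])
for z in (140,100): print(proj(c,[681.5,152,z])*1.4)
E
```

```text
[ 0.66853873  1.01611565 56.51986176] [-3.13840008e+00 -5.97984262e-04  1.60755113e+00] [680.69070612 151.26742813 184.52240786]
[358.21215916 327.63236975]
[358.27723102 295.09513674]
```

View pics/w8.png

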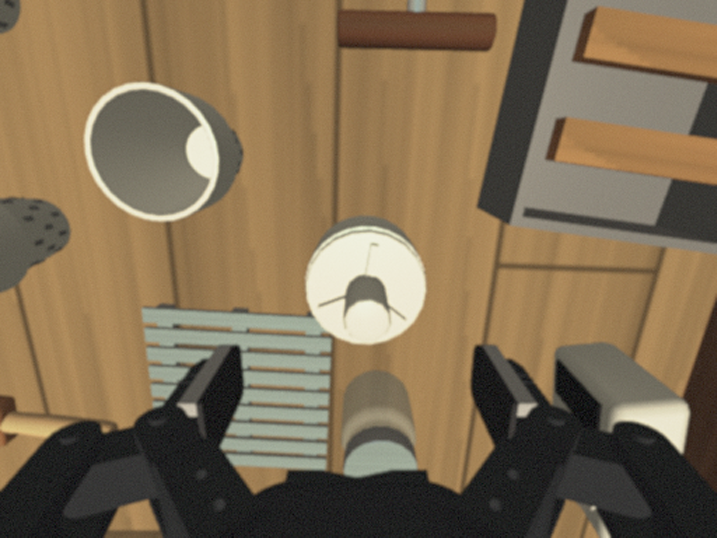

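Emit:
{"api": "send_rows", "payload": {
  "moves": [
    [4,4,15,0],
    [4,4,35,0],
    [4,4,50,0],
    [4,4,56,0],
    [4,4,56,0],
    [4,4,56,0]
  ]
}}

```text
t: 12.05
ee_pos: [684.8, 155.5, 129.1]
eef_rot: [-3.139, -0.001, 1.608]
wrist_force: [-1.4, -0.2, 0.4]
width: 85.5
```

Emit:
{"api": "send_rows", "payload": {
  "moves": [
    [0,0,0,0],
    [0,0,0,0],
    [0,0,0,0],
    [0,0,0,0],
    [0,0,0,0],
    [0,0,0,0],
    [0,0,0,0],
    [0,0,0,0]
  ],
  "grip": 1
}}

```text
t: 13.05
ee_pos: [684.9, 155.6, 129.4]
eef_rot: [-3.14, -0.001, 1.608]
wrist_force: [-1.9, 0.1, 5.5]
width: 20.5
```

Emit:
{"api": "send_rows", "payload": {
  "moves": [
    [0,0,-10,0],
    [0,0,-25,0],
    [0,0,-45,0],
    [0,0,-65,0],
    [0,0,-80,0],
    [0,0,-80,0]
  ]
}}

```text
t: 13.8
ee_pos: [686.0, 155.7, 211.6]
eef_rot: [3.14, -0.001, 1.608]
wrist_force: [-0.5, -0.6, -0.6]
width: 20.6
```

```bash
python3 - <<'E'
from h import *
c=crop("side","s9.png",100,80,400,305,2.6); s=get_state(); print(totool([619,-205,200]),s["eef_rot"],s["ee_pos"])
E
```

```text
[-357.88116247  -79.4916927     9.85507434] [-3.14099451e+00 -1.07385752e-03  1.60752671e+00] [685.30219215 155.54836569 210.19183311]
```

View pics/s9.png

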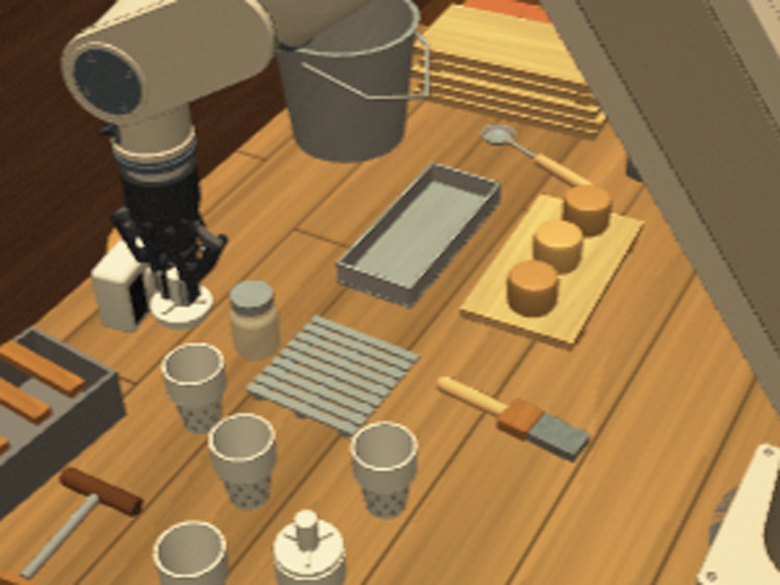

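Emit:
{"api": "send_rows", "payload": {
  "moves": [
    [-20,-5,0,0],
    [-60,-14,0,0],
    [-110,-25,0,0],
    [-160,-36,0,0],
    [-210,-47,0,0],
    [-260,-58,0,0],
    [-305,-68,10,0],
    [-340,-76,30,0],
    [-358,-80,60,0],
    [-358,-80,90,0],
    [-358,-80,115,0],
    [-358,-80,135,0],
    [-358,-80,148,0],
    [-358,-80,154,0],
    [-358,-80,154,0],
    [-358,-80,154,0]
  ]
}}

```text
t: 15.85
ee_pos: [619.0, -205.1, 56.7]
eef_rot: [3.141, -0.001, 1.608]
wrist_force: [0.1, 0.2, -1.1]
width: 20.8
```

```bash
python3 - <<'E'
from h import *
c=crop("side","s10.png",200,80,350,230,4);c=crop("wrist","w10.png",0,0,512,384,1.4)
E
```

```text
(no output)
```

View pics/s10.png

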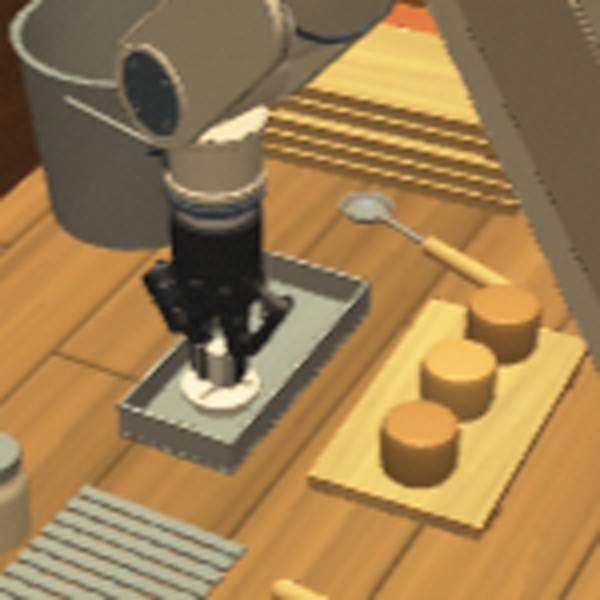

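View pics/w10.png

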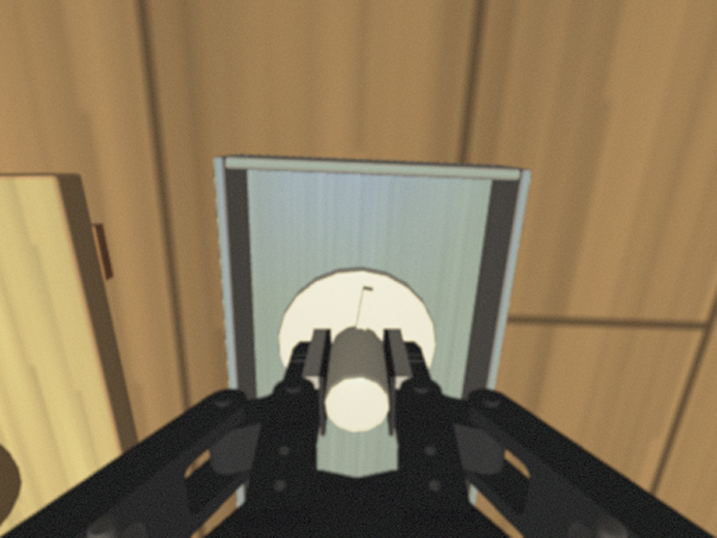

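Emit:
{"api": "send_rows", "payload": {
  "moves": [
    [0,0,3,0],
    [0,0,4,0],
    [0,0,4,0],
    [0,0,4,0]
  ]
}}

```text
t: 16.45
ee_pos: [618.9, -205.1, 52.6]
eef_rot: [3.141, -0.001, 1.608]
wrist_force: [-1.1, -0.4, -1.7]
width: 20.6
```

Emit:
{"api": "send_rows", "payload": {
  "moves": [
    [0,0,0,0],
    [0,0,0,0],
    [0,0,0,0],
    [0,0,0,0],
    [0,0,-10,0],
    [0,0,-30,0],
    [0,0,-60,0],
    [0,0,-100,0],
    [0,0,-150,0],
    [0,0,-170,0],
    [0,0,-170,0]
  ],
  "grip": 0
}}

```text
t: 17.82
ee_pos: [619.6, -205.4, 225.0]
eef_rot: [3.137, 0.001, 1.608]
wrist_force: [-0.3, -0.2, -0.7]
width: 42.7
```

```bash
python3 - <<'E'
from h import *
c=crop("wrist","w11.png",0,0,512,384,1.0); s=get_state(); print(totool([432,313,225]),s["eef_rot"],s["ee_pos"])
E
```

```text
[ 524.64041552 -167.40085614   -2.09092079] [ 3.14031113e+00 -3.39425179e-04  1.60767139e+00] [ 618.63133655 -205.1114818   222.94553268]
```

View pics/w11.png

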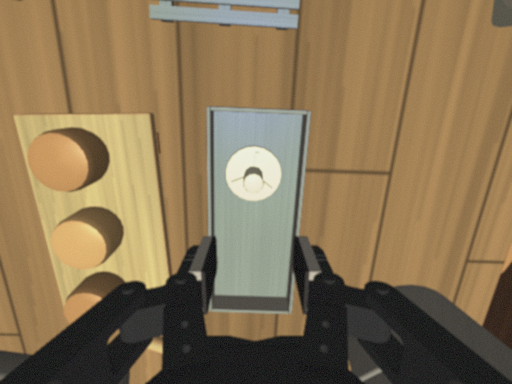

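Emit:
{"api": "send_rows", "payload": {
  "moves": [
    [20,-6,0,0],
    [65,-21,0,0],
    [120,-38,0,0],
    [175,-56,0,0],
    [230,-73,0,0],
    [285,-91,0,0],
    [340,-108,0,0],
    [395,-126,0,0],
    [445,-142,0,0],
    [490,-156,0,0],
    [525,-167,0,0],
    [525,-167,30,0],
    [525,-167,35,0],
    [525,-167,35,0]
  ],
  "grip": -1
}}

```text
t: 19.62
ee_pos: [431.4, 312.9, 187.0]
eef_rot: [-3.14, 0.001, 1.608]
wrist_force: [-0.3, -0.1, 0.9]
width: 85.4
```

```bash
python3 - <<'E'
from h import *
c=crop("wrist","w12.png",0,0,512,384,1.4); s=get_state(); print(totool([432,313,129]),s["eef_rot"],s["ee_pos"])
for z in (140,100): print(proj(c,[432,313,z])*1.4)
E
```

```text
[-3.91732198e-02 -1.22192219e-01  5.87470218e+01] [3.14130083e+00 1.90337134e-04 1.60718007e+00] [432.10314743 313.05414286 187.74704641]
[355.88047971 325.53498057]
[356.08924685 293.79124748]
```

View pics/w12.png

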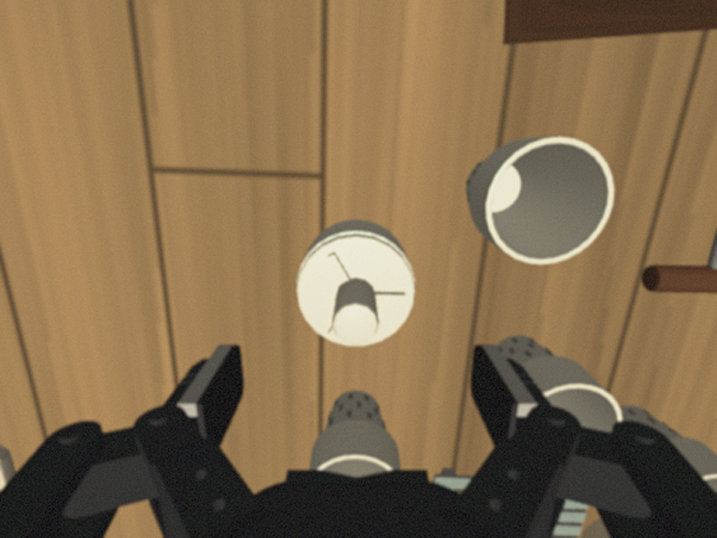

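Emit:
{"api": "send_rows", "payload": {
  "moves": [
    [1,0,15,0],
    [1,0,35,0],
    [1,0,50,0],
    [1,0,58,0],
    [1,0,58,0],
    [1,0,58,0]
  ]
}}

```text
t: 20.42
ee_pos: [432.5, 314.3, 130.2]
eef_rot: [3.141, -0.0, 1.607]
wrist_force: [-0.4, -0.6, -0.4]
width: 85.4
```

Emit:
{"api": "send_rows", "payload": {
  "moves": [
    [0,0,0,0],
    [0,0,0,0],
    [0,0,0,0],
    [0,0,0,0],
    [0,0,0,0],
    [0,0,0,0],
    [0,0,0,0],
    [0,0,0,0]
  ],
  "grip": 1
}}

```text
t: 21.42
ee_pos: [432.0, 314.3, 130.4]
eef_rot: [3.141, -0.0, 1.607]
wrist_force: [-2.8, -0.1, 5.6]
width: 20.7
```

Emit:
{"api": "send_rows", "payload": {
  "moves": [
    [0,0,-10,0],
    [0,0,-25,0],
    [0,0,-45,0],
    [0,0,-65,0],
    [0,0,-80,0],
    [0,0,-80,0]
  ]
}}

```text
t: 22.18
ee_pos: [432.8, 314.7, 212.0]
eef_rot: [3.139, -0.002, 1.607]
wrist_force: [0.3, -0.4, -0.3]
width: 20.6
```

```bash
python3 - <<'E'
from h import *
c=crop("side","s13.png",100,80,400,305,2.6); s=get_state(); print(totool([619,-300,200]),s["eef_rot"],s["ee_pos"])
E
```

```text
[-620.71124988  164.41050914   10.67467926] [ 3.14026504e+00 -8.38395157e-04  1.60700179e+00] [432.21531784 314.34372506 210.97679414]
```

View pics/s13.png

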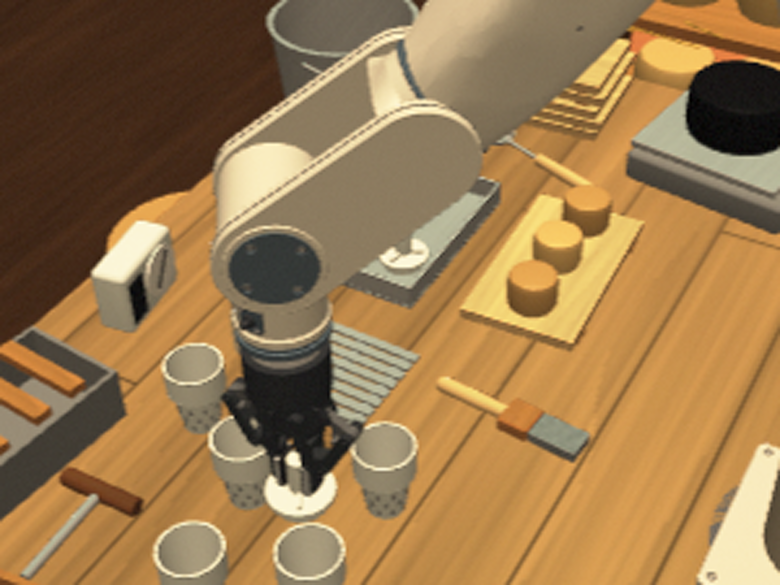

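Emit:
{"api": "send_rows", "payload": {
  "moves": [
    [-20,5,0,0],
    [-65,17,0,0],
    [-115,30,0,0],
    [-165,44,0,0],
    [-215,57,0,0],
    [-265,70,0,0],
    [-315,83,0,0],
    [-365,97,0,0],
    [-415,110,0,0],
    [-465,123,0,0],
    [-515,136,0,0],
    [-565,149,0,0],
    [-605,160,10,0],
    [-626,164,40,0],
    [-626,164,80,0],
    [-626,164,110,0],
    [-626,164,130,0],
    [-626,164,145,0],
    [-626,164,150,0],
    [-626,164,150,0]
  ]
}}

```text
t: 24.72
ee_pos: [619.3, -305.3, 61.1]
eef_rot: [3.14, -0.0, 1.607]
wrist_force: [0.0, 0.3, -1.0]
width: 20.1
```

```bash
python3 - <<'E'
from h import *
c=crop("side","s14.png",200,80,350,230,4)
E
```

```text
(no output)
```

View pics/s14.png

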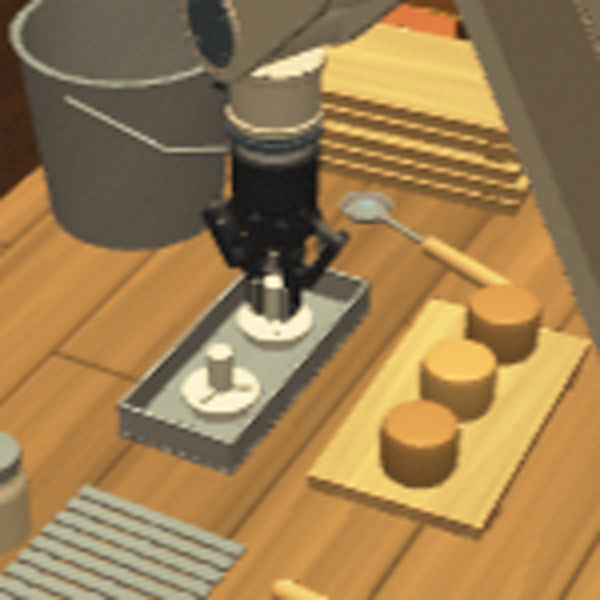

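Emit:
{"api": "send_rows", "payload": {
  "moves": [
    [0,0,4,0],
    [0,0,7,0],
    [0,0,8,0],
    [0,0,8,0],
    [0,0,8,0]
  ]
}}

```text
t: 25.4
ee_pos: [619.6, -305.4, 53.6]
eef_rot: [3.139, -0.0, 1.607]
wrist_force: [-0.3, -0.5, -0.9]
width: 20.7
```

Emit:
{"api": "send_rows", "payload": {
  "moves": [
    [0,0,0,0],
    [0,0,0,0],
    [0,0,0,0],
    [0,0,0,0],
    [0,0,-10,0],
    [0,0,-30,0],
    [0,0,-60,0],
    [0,0,-100,0],
    [0,0,-130,0],
    [0,0,-130,0]
  ],
  "grip": 0
}}

```text
t: 26.65
ee_pos: [621.2, -306.4, 188.5]
eef_rot: [3.133, 0.004, 1.607]
wrist_force: [0.3, -0.1, -0.3]
width: 42.8
```

```bash
python3 - <<'E'
from h import *
c=crop("side","s15.png",200,80,350,230,4); s=get_state(); print(totool([573,222,185]),s["eef_rot"],s["ee_pos"])
E
```

```text
[ 5.29212451e+02 -2.78247457e+01  9.76763865e-02] [3.13554051e+00 1.83355831e-03 1.60723365e+00] [ 620.08394675 -305.84620653  186.23641387]
```

View pics/s15.png

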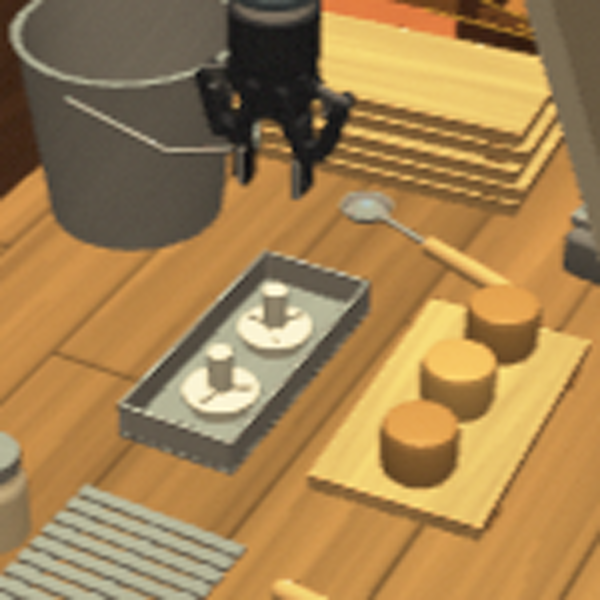

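Emit:
{"api": "send_rows", "payload": {
  "moves": [
    [20,-1,0,0],
    [65,-3,0,0],
    [120,-6,0,0],
    [175,-9,0,0],
    [230,-12,0,0],
    [285,-15,0,0],
    [340,-18,0,0],
    [395,-21,0,0],
    [445,-23,0,0],
    [490,-26,0,0],
    [529,-28,0,0],
    [529,-28,0,0],
    [529,-28,0,0]
  ],
  "grip": -1
}}

```text
t: 28.32
ee_pos: [571.6, 221.7, 184.2]
eef_rot: [3.137, 0.003, 1.608]
wrist_force: [0.3, 0.3, -0.1]
width: 85.1
```

```bash
python3 - <<'E'
from h import *
c=crop("wrist","w16.png",0,0,512,384,1.4); s=get_state(); print(totool([573,222,78]),s["eef_rot"],s["ee_pos"])
X=[573,222,92]
print([ (proj(c,np.array(X)+o)*1.4).round(0).tolist() for o in ([0,0,0],[34,0,0],[-34,0,0],[0,34,0],[0,-34,0])])
E
```

```text
[  1.032305     0.54116117 106.45096361] [3.13707104e+00 2.49371699e-03 1.60712365e+00] [572.0060422 221.1965177 184.4496718]
[[357.0, 290.0], [417.0, 292.0], [296.0, 288.0], [359.0, 231.0], [355.0, 344.0]]
```

View pics/w16.png

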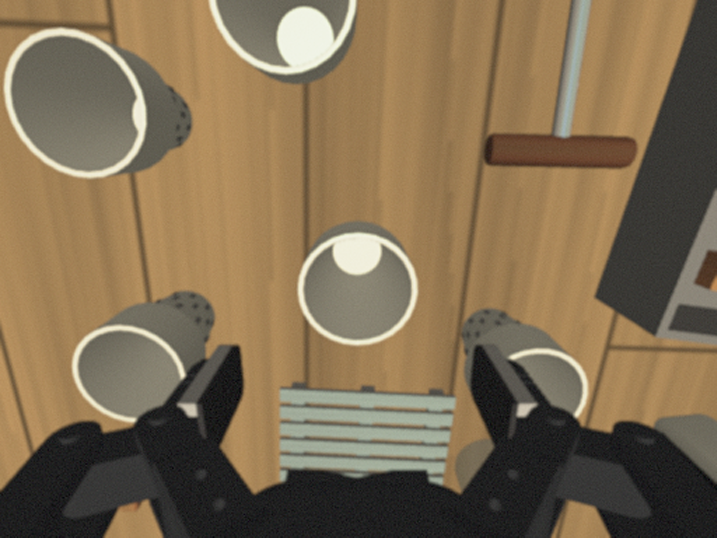

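Emit:
{"api": "send_rows", "payload": {
  "moves": [
    [1,1,20,0],
    [1,1,45,0],
    [1,1,70,0],
    [1,1,90,0],
    [1,1,102,0],
    [1,1,105,0],
    [1,1,105,0],
    [1,1,105,0]
  ]
}}

```text
t: 29.38
ee_pos: [574.0, 222.2, 80.3]
eef_rot: [3.136, 0.002, 1.607]
wrist_force: [0.6, -0.5, 0.1]
width: 85.5
```

Emit:
{"api": "send_rows", "payload": {
  "moves": [
    [0,0,0,0],
    [0,0,0,0],
    [0,0,0,0],
    [0,0,0,0],
    [0,0,0,0],
    [0,0,0,0],
    [0,0,0,0]
  ],
  "grip": 1
}}

```text
t: 30.25
ee_pos: [574.3, 222.5, 81.6]
eef_rot: [3.135, 0.002, 1.607]
wrist_force: [-2.4, -0.1, 8.5]
width: 66.4
```

```bash
python3 - <<'E'
from h import *
c=crop("side","s17.png",130,190,290,330,5); s=get_state(); print(totool([586,23,178]),s["eef_rot"],s["ee_pos"])
E
```

```text
[-199.91483794    5.11374293  -96.00314375] [3.13469059e+00 1.67349183e-03 1.60733534e+00] [574.25478056 222.45791239  81.62942664]
```

View pics/s17.png

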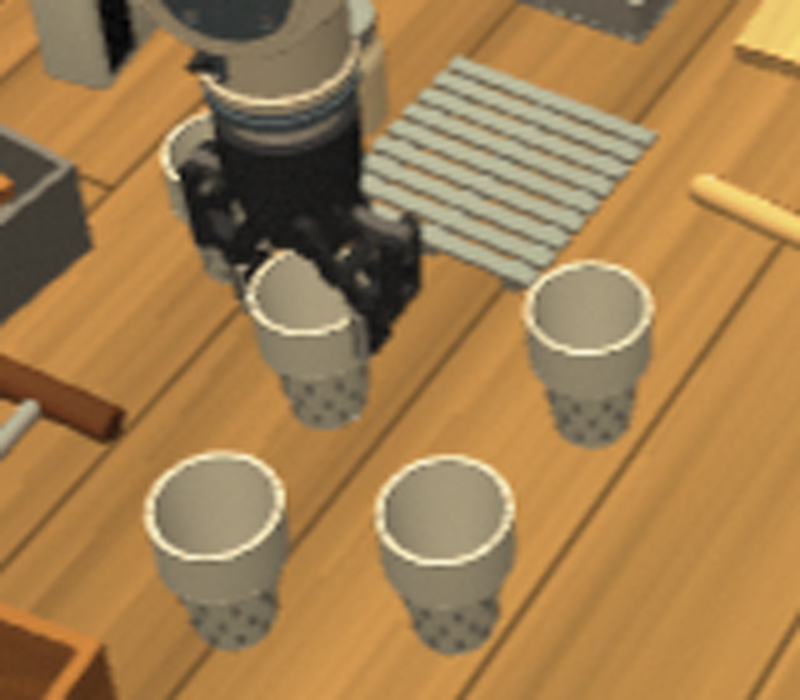

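Emit:
{"api": "send_rows", "payload": {
  "moves": [
    [0,0,-15,0],
    [0,0,-40,0],
    [-10,0,-65,0],
    [-40,1,-85,0],
    [-80,2,-95,0],
    [-125,3,-95,0],
    [-165,4,-95,0],
    [-190,5,-90,0],
    [-200,5,-75,0],
    [-200,5,-55,0],
    [-200,5,-40,0],
    [-200,5,-30,0],
    [-200,5,-24,0],
    [-200,5,-24,0],
    [-200,5,-24,0]
  ]
}}

```text
t: 32.17
ee_pos: [586.7, 22.9, 106.4]
eef_rot: [3.134, 0.002, 1.607]
wrist_force: [-0.0, 0.0, -0.4]
width: 66.6
```

```bash
python3 - <<'E'
from h import *
c=crop("side","s18.png",130,140,290,280,5); c=crop("wrist","w18.png",0,0,512,384,1.4)
E
```

```text
(no output)
```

View pics/s18.png

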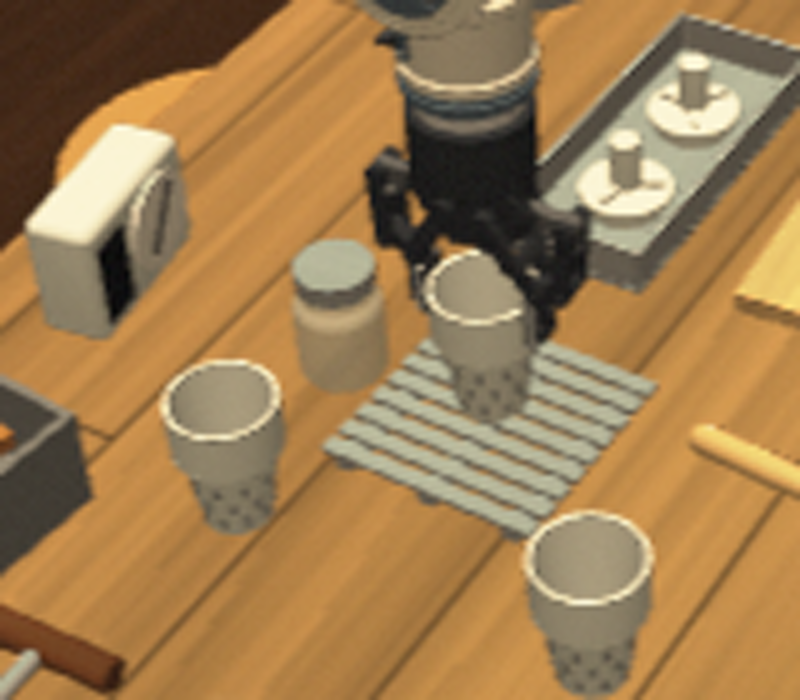

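View pics/w18.png

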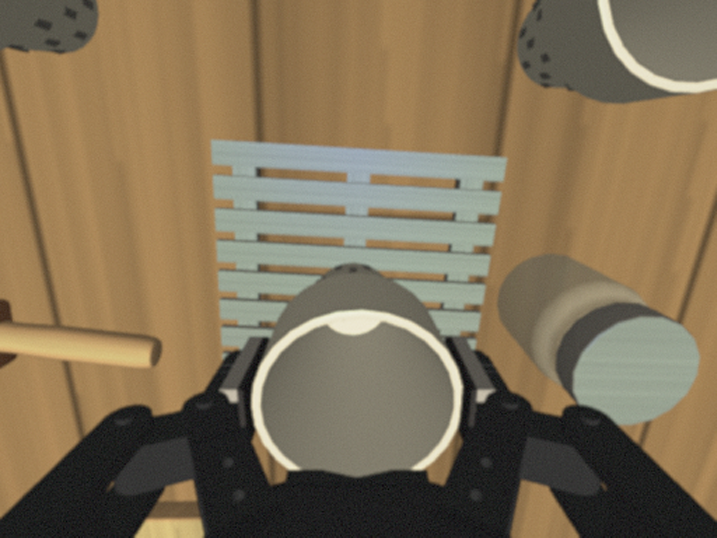

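Emit:
{"api": "send_rows", "payload": {
  "moves": [
    [0,0,4,0],
    [0,0,8,0],
    [0,0,10,0],
    [0,0,11,0],
    [0,0,11,0],
    [0,0,11,0]
  ]
}}

```text
t: 33.02
ee_pos: [586.7, 22.8, 96.6]
eef_rot: [3.134, 0.002, 1.607]
wrist_force: [-5.4, 0.7, 12.6]
width: 66.7
```

Emit:
{"api": "send_rows", "payload": {
  "moves": [
    [0,0,0,0],
    [0,0,0,0],
    [0,0,0,0],
    [0,0,0,0],
    [0,0,-10,0],
    [0,0,-30,0],
    [0,0,-60,0],
    [0,0,-100,0],
    [0,0,-110,0],
    [0,0,-110,0]
  ],
  "grip": -1
}}

```text
t: 34.28
ee_pos: [586.2, 23.0, 208.0]
eef_rot: [3.132, 0.002, 1.607]
wrist_force: [0.2, 0.0, 0.5]
width: 85.3
```

```bash
python3 - <<'E'
from h import *
crop("side","s19.png",130,140,290,280,5); c=crop("wrist","w19.png",0,0,512,384,1.4); s=get_state(); print(totool([684.5,155,205]),s["eef_rot"],s["ee_pos"])
X=[587,23,107]
print([ (proj(c,np.array(X)+o)*1.4).round(0).tolist() for o in ([0,0,0],[34,0,0],[-34,0,0],[0,34,0],[0,-34,0])])
E
```

```text
[128.3084078  104.05403294   1.44444491] [3.13523124e+00 1.65381868e-03 1.60736548e+00] [585.1994874   22.97426576 205.99468673]
[[356.0, 286.0], [414.0, 288.0], [298.0, 284.0], [358.0, 229.0], [354.0, 338.0]]
```

View pics/s19.png

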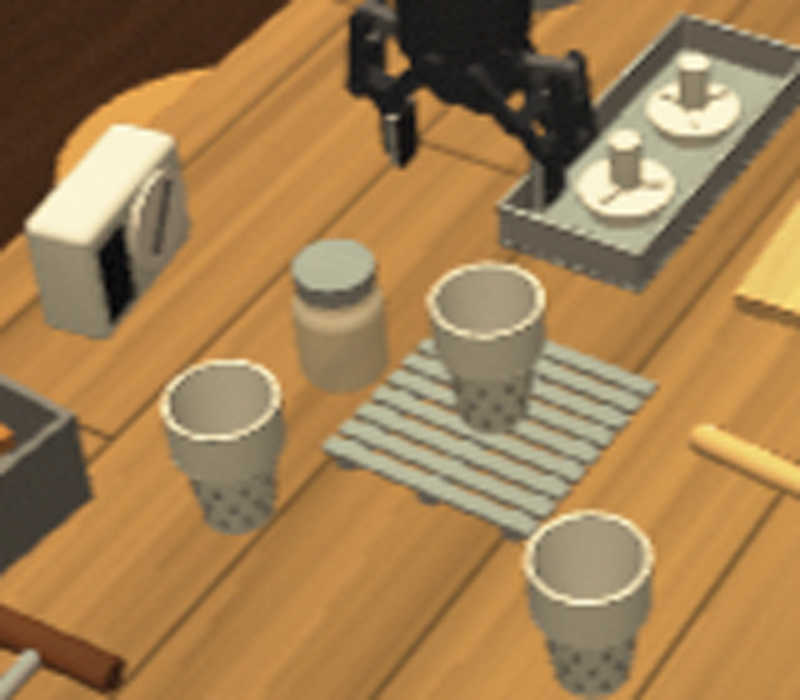

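View pics/w19.png

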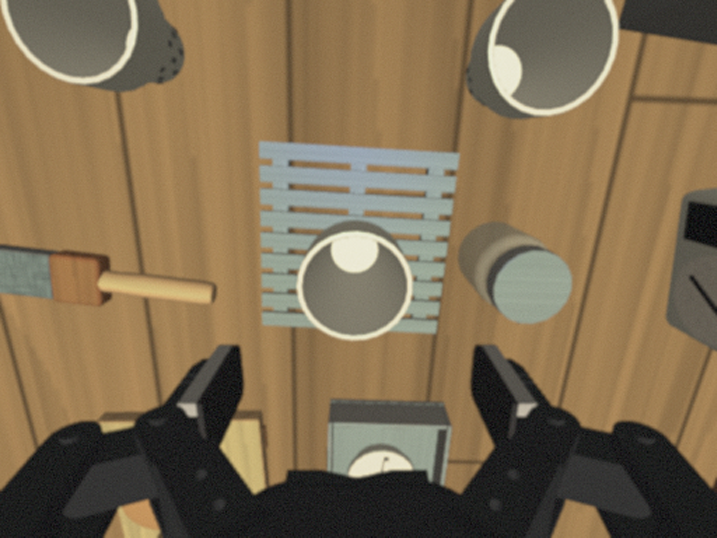

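Emit:
{"api": "send_rows", "payload": {
  "moves": [
    [20,16,0,0],
    [55,45,0,0],
    [95,77,0,0],
    [128,104,0,0],
    [128,104,20,0],
    [128,104,20,0],
    [128,104,20,0]
  ]
}}

```text
t: 35.25
ee_pos: [683.8, 154.0, 185.6]
eef_rot: [3.137, 0.002, 1.607]
wrist_force: [0.2, 0.9, -0.0]
width: 85.5
```

```bash
cat > look.py <<'E'
from h import *
import sys
x,y=map(float,sys.argv[1:3]); n=sys.argv[3]
c=crop("wrist",n,0,0,512,384,1.4); s=get_state(); print("to grasp",totool([x,y,80]),s["eef_rot"],s["ee_pos"])
X=[x,y,92]
print([ (proj(c,np.array(X)+o)*1.4).round(0).tolist() for o in ([0,0,0],[34,0,0],[-34,0,0],[0,34,0],[0,-34,0])])
E
python3 look.py 684.5 155 w20.png
```

```text
to grasp [  1.2784571   -0.25014323 106.30479972] [3.13602694e+00 1.81565325e-03 1.60641898e+00] [684.19735549 153.90308246 186.30669145]
[[356.0, 288.0], [415.0, 290.0], [296.0, 286.0], [358.0, 229.0], [354.0, 342.0]]
```

View pics/w20.png

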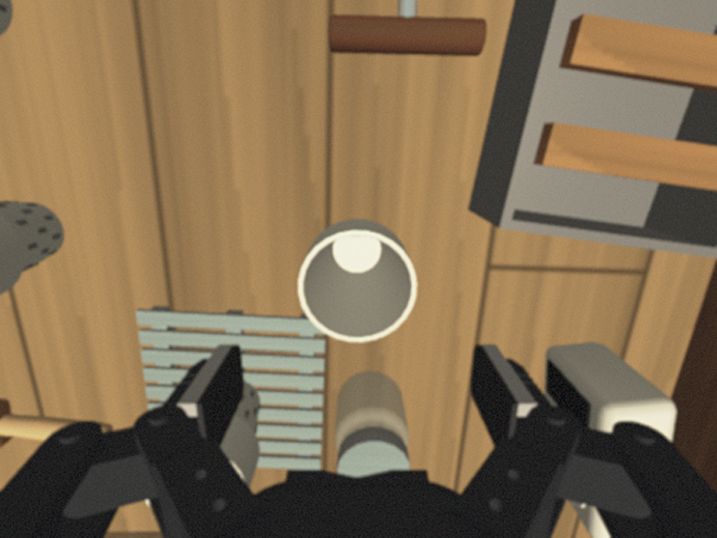

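Emit:
{"api": "send_rows", "payload": {
  "moves": [
    [2,0,20,0],
    [2,1,45,0],
    [2,1,70,0],
    [2,1,90,0],
    [2,1,102,0],
    [2,1,105,0],
    [2,1,105,0],
    [2,1,105,0]
  ]
}}

```text
t: 36.3
ee_pos: [686.3, 155.9, 82.3]
eef_rot: [3.134, 0.002, 1.606]
wrist_force: [-0.2, 0.3, 0.9]
width: 85.7
```

Emit:
{"api": "send_rows", "payload": {
  "moves": [
    [0,0,0,0],
    [0,0,0,0],
    [0,0,0,0],
    [0,0,0,0],
    [0,0,0,0],
    [0,0,0,0],
    [0,0,0,0]
  ],
  "grip": 1
}}

```text
t: 37.17
ee_pos: [686.6, 156.1, 83.8]
eef_rot: [3.133, 0.001, 1.607]
wrist_force: [-2.7, -0.1, 7.3]
width: 66.9
```

```bash
python3 - <<'E'
from h import *
s=get_state(); print(totool([586.5,23.5,205]),s["eef_rot"],s["ee_pos"])
E
```

```text
[-129.09815482 -103.8313037  -121.8838022 ] [3.13347002e+00 1.32994085e-03 1.60653863e+00] [686.64341326 156.1003535   83.79200737]
```

Emit:
{"api": "send_rows", "payload": {
  "moves": [
    [0,0,-20,0],
    [0,0,-50,0],
    [0,0,-90,0],
    [0,0,-125,0],
    [-20,-16,-140,0],
    [-60,-48,-140,0],
    [-100,-80,-140,0],
    [-129,-104,-140,0],
    [-129,-104,-140,0],
    [-129,-104,-130,0],
    [-129,-104,-125,0],
    [-129,-104,-125,0]
  ]
}}

```text
t: 38.67
ee_pos: [586.2, 24.3, 207.2]
eef_rot: [3.135, 0.001, 1.607]
wrist_force: [0.0, 0.1, -1.1]
width: 66.7
```

```bash
python3 - <<'E'
from h import *
crop("side","s21.png",170,120,290,240,5); c=crop("wrist","w21.png",0,0,512,384,1.4); s=get_state(); print(totool([586.5,23.5,134]),s["eef_rot"],s["ee_pos"])
E
```

```text
[-0.51119809 -0.57532464 73.79264684] [3.13395780e+00 1.29403462e-03 1.60729178e+00] [586.48977271  24.10672161 207.79416531]
```

View pics/s21.png

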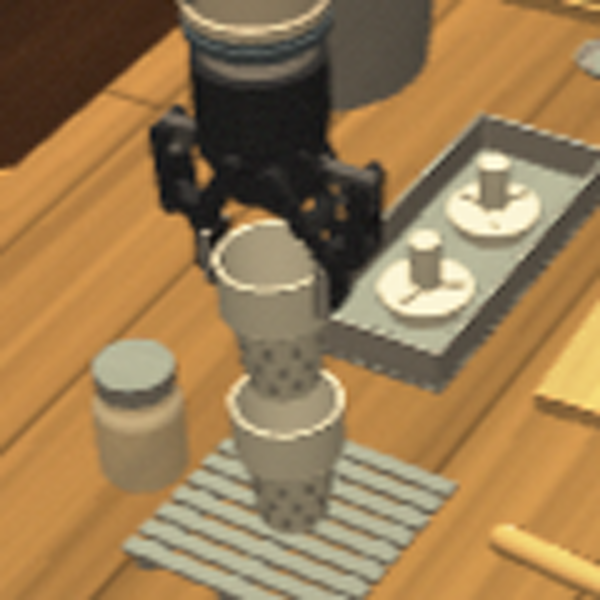

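View pics/w21.png

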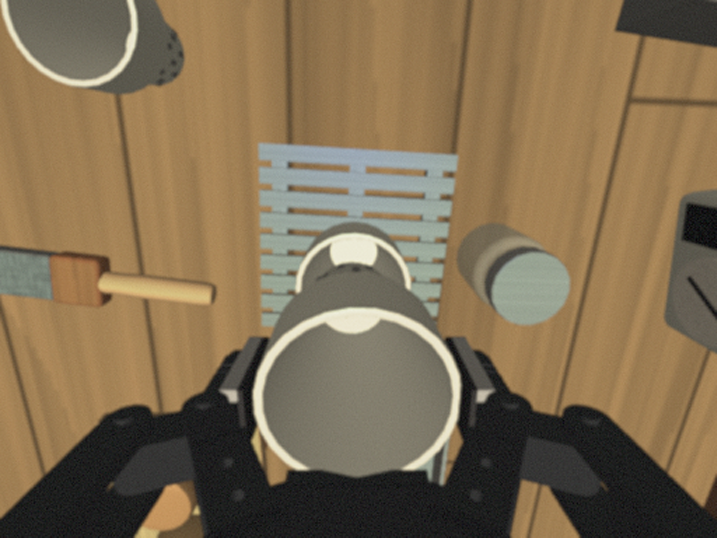

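Emit:
{"api": "send_rows", "payload": {
  "moves": [
    [-1,-1,15,0],
    [-1,-1,32,0],
    [-1,-1,47,0],
    [-1,-1,57,0],
    [-1,-1,64,0],
    [-1,-1,68,0],
    [-1,-1,68,0],
    [-1,-1,68,0]
  ]
}}

```text
t: 39.78
ee_pos: [586.3, 23.0, 140.2]
eef_rot: [3.133, 0.001, 1.607]
wrist_force: [-0.1, -0.6, -0.5]
width: 66.9
```

Emit:
{"api": "send_rows", "payload": {
  "moves": [
    [0,0,3,0],
    [0,0,5,0],
    [0,0,6,0],
    [0,0,7,0],
    [0,0,7,0]
  ]
}}

```text
t: 40.4
ee_pos: [588.1, 23.0, 134.6]
eef_rot: [3.129, 0.001, 1.607]
wrist_force: [1.1, 0.6, 6.2]
width: 66.7
```

Emit:
{"api": "send_rows", "payload": {
  "moves": [
    [0,0,0,0],
    [0,0,0,0],
    [0,0,0,0],
    [0,0,0,0],
    [0,0,-10,0],
    [0,0,-30,0],
    [0,0,-60,0],
    [0,0,-80,0],
    [0,0,-80,0]
  ],
  "grip": -1
}}

```text
t: 41.52
ee_pos: [588.3, 23.1, 216.8]
eef_rot: [3.125, 0.002, 1.607]
wrist_force: [0.3, -0.2, 0.8]
width: 85.3
```

```bash
python3 - <<'E'
from h import *
crop("side","s22.png",170,120,290,240,5); c=crop("wrist","w22.png",0,0,512,384,1.4); s=get_state(); print(totool([435,160,205]),s["eef_rot"],s["ee_pos"])
X=[586.5,23.5,143]
print([ (proj(c,np.array(X)+o)*1.4).round(0).tolist() for o in ([0,0,0],[34,0,0],[-34,0,0],[0,34,0],[0,-34,0])])
E
```

```text
[ 142.3865862  -146.90731987    7.48680059] [3.12913335e+00 1.43457425e-03 1.60731875e+00] [586.90339576  23.08226677 214.52078943]
[[351.0, 303.0], [416.0, 305.0], [285.0, 302.0], [353.0, 239.0], [349.0, 361.0]]
```

View pics/s22.png

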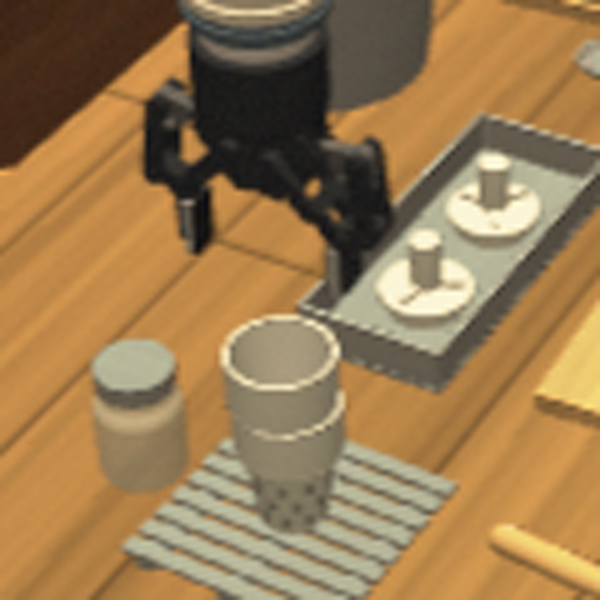

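View pics/w22.png

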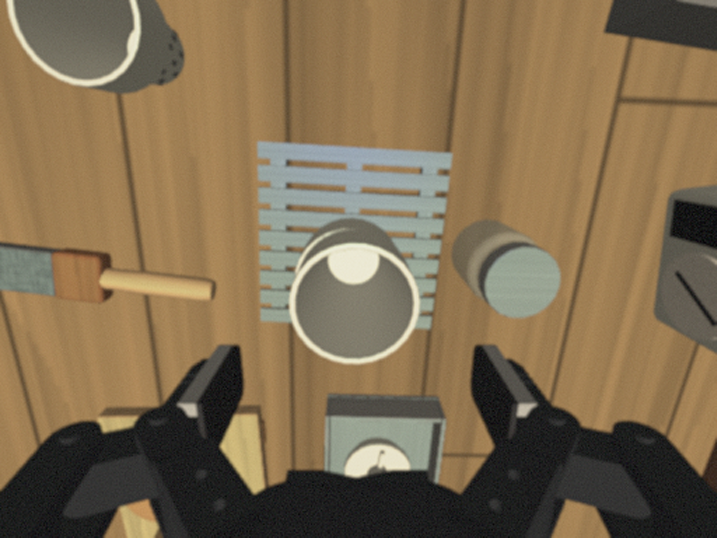

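Emit:
{"api": "send_rows", "payload": {
  "moves": [
    [20,-20,0,0],
    [55,-57,0,0],
    [95,-98,0,0],
    [125,-129,10,0],
    [142,-147,25,0],
    [142,-147,30,0],
    [142,-147,30,0],
    [142,-147,30,0]
  ]
}}

```text
t: 42.62
ee_pos: [436.2, 159.2, 182.6]
eef_rot: [3.129, 0.001, 1.606]
wrist_force: [-0.1, -1.0, 0.2]
width: 85.8
```

```bash
python3 look.py 435 160 w23.png
```

```text
to grasp [  1.01385676  -2.44402007 102.68219876] [3.12846496e+00 1.27945156e-03 1.60612414e+00] [436.12635248 159.15680783 182.70664749]
[[351.0, 290.0], [411.0, 292.0], [290.0, 288.0], [353.0, 231.0], [349.0, 344.0]]
```

View pics/w23.png

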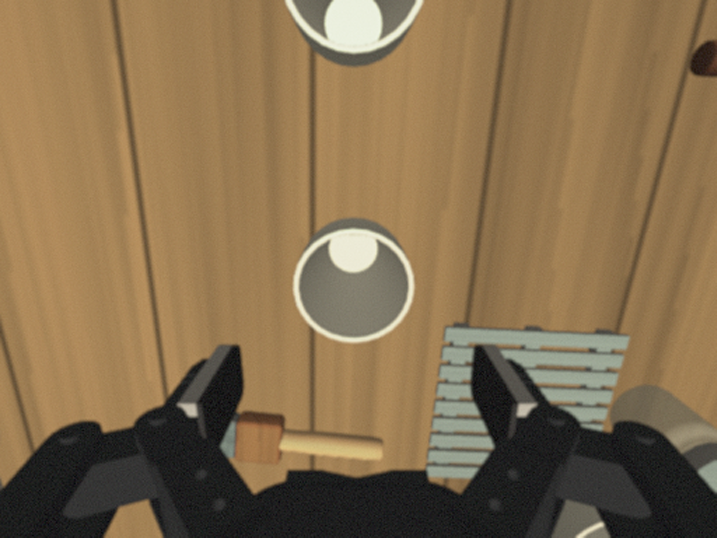

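Emit:
{"api": "send_rows", "payload": {
  "moves": [
    [2,0,20,0],
    [2,0,45,0],
    [2,-1,70,0],
    [2,-1,90,0],
    [2,-1,99,0],
    [2,-1,102,0],
    [2,-1,102,0],
    [2,-1,102,0]
  ]
}}

```text
t: 43.68
ee_pos: [436.9, 161.2, 81.3]
eef_rot: [3.127, 0.001, 1.606]
wrist_force: [-0.2, -0.2, 0.4]
width: 85.2
```

Emit:
{"api": "send_rows", "payload": {
  "moves": [
    [0,0,0,0],
    [0,0,0,0],
    [0,0,0,0],
    [0,0,0,0],
    [0,0,0,0],
    [0,0,0,0],
    [0,0,0,0]
  ],
  "grip": 1
}}

```text
t: 44.55
ee_pos: [436.9, 161.3, 82.3]
eef_rot: [3.127, 0.001, 1.606]
wrist_force: [-3.1, 0.5, 11.4]
width: 66.3
```

```bash
python3 - <<'E'
from h import *
s=get_state(); print(totool([587.5,23.5,250]),s["eef_rot"],s["ee_pos"])
E
```

```text
[-143.18777163  148.11544035 -165.4130879 ] [3.12684302e+00 6.70210685e-04 1.60622972e+00] [436.86320859 161.32548266  82.32440648]
```

Emit:
{"api": "send_rows", "payload": {
  "moves": [
    [0,0,-20,0],
    [0,0,-55,0],
    [0,0,-100,0],
    [0,1,-140,0],
    [0,2,-170,0],
    [-20,22,-170,0],
    [-60,63,-170,0],
    [-100,105,-170,0],
    [-133,138,-168,0],
    [-143,148,-166,0],
    [-143,148,-166,0],
    [-143,148,-166,0]
  ]
}}

```text
t: 46.05
ee_pos: [586.2, 24.5, 250.4]
eef_rot: [3.128, 0.0, 1.607]
wrist_force: [-0.4, -0.6, -1.3]
width: 66.5
```

```bash
python3 - <<'E'
from h import *
crop("side","s24.png",170,100,290,240,4); c=crop("wrist","w24.png",0,0,512,384,1.4); s=get_state(); print(totool([587.5,23.5,176]),s["eef_rot"],s["ee_pos"])
E
```

```text
[-1.21707842e+00 -6.50042051e-02  7.47093075e+01] [3.12728382e+00 5.02938396e-04 1.60755491e+00] [586.45060063  24.71690537 250.70196808]
```

View pics/s24.png

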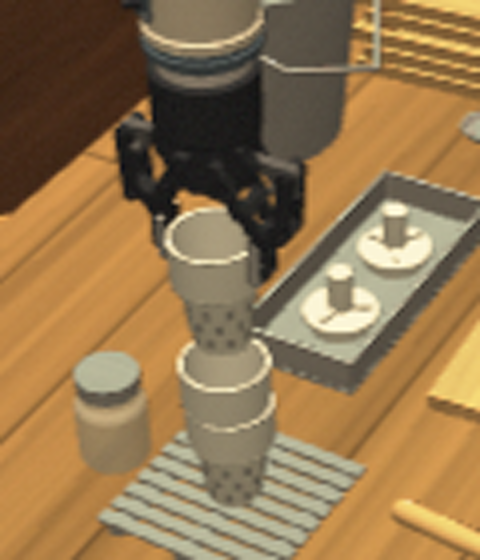

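View pics/w24.png

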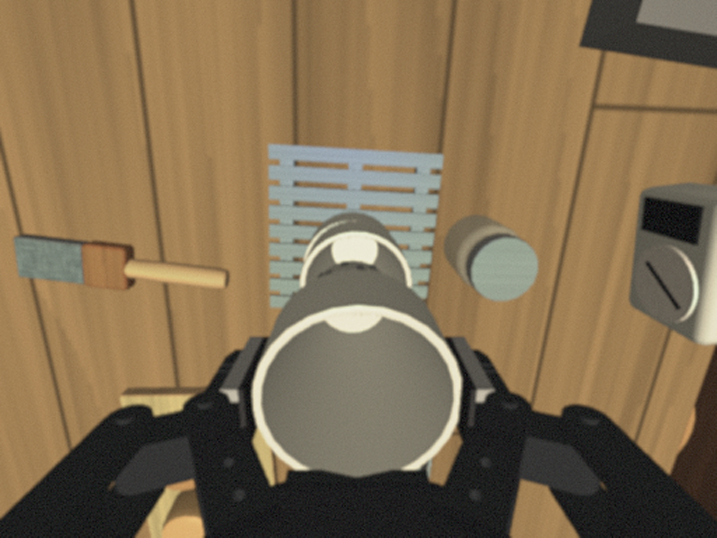

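Emit:
{"api": "send_rows", "payload": {
  "moves": [
    [-1,0,15,0],
    [-1,0,32,0],
    [-1,0,47,0],
    [-1,0,60,0],
    [-1,0,69,0],
    [-1,0,74,0],
    [-1,0,74,0],
    [-1,0,74,0]
  ]
}}

```text
t: 47.15
ee_pos: [587.9, 23.7, 177.2]
eef_rot: [3.126, 0.001, 1.607]
wrist_force: [-0.5, 0.5, -0.3]
width: 66.8
```

Emit:
{"api": "send_rows", "payload": {
  "moves": [
    [0,0,3,0],
    [0,0,5,0],
    [0,0,7,0],
    [0,0,8,0],
    [0,0,8,0]
  ]
}}

```text
t: 47.78
ee_pos: [588.4, 23.7, 169.5]
eef_rot: [3.125, 0.001, 1.608]
wrist_force: [0.9, 0.3, 2.4]
width: 66.4
```

Emit:
{"api": "send_rows", "payload": {
  "moves": [
    [0,0,0,0],
    [0,0,0,0],
    [0,0,0,0],
    [0,0,0,0],
    [0,0,-10,0],
    [0,0,-30,0],
    [0,0,-60,0],
    [0,0,-80,0],
    [0,0,-80,0]
  ],
  "grip": -1
}}

```text
t: 48.9
ee_pos: [588.2, 23.7, 251.8]
eef_rot: [3.121, 0.001, 1.608]
wrist_force: [0.0, 0.3, 0.9]
width: 85.7
```

```bash
python3 - <<'E'
from h import *
crop("side","s25.png",170,100,290,240,4); c=crop("wrist","w25.png",0,0,512,384,1.4); s=get_state(); print(totool([432,314,245]),s["eef_rot"],s["ee_pos"])
X=[588,23.5,179]
print([ (proj(c,np.array(X)+o)*1.4).round(0).tolist() for o in ([0,0,0],[34,0,0],[-34,0,0],[0,34,0],[0,-34,0])])
E
```

```text
[ 295.788075   -144.16571308    1.89877221] [3.12546157e+00 5.77880234e-04 1.60755703e+00] [586.88980182  23.71087241 249.39490309]
[[353.0, 306.0], [419.0, 307.0], [287.0, 304.0], [356.0, 241.0], [351.0, 364.0]]
```

View pics/s25.png

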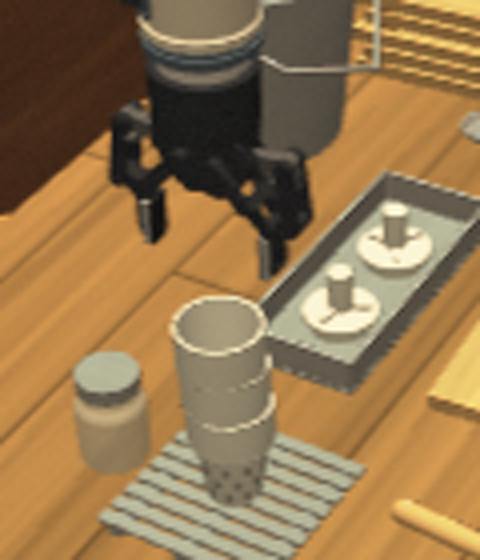

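View pics/w25.png

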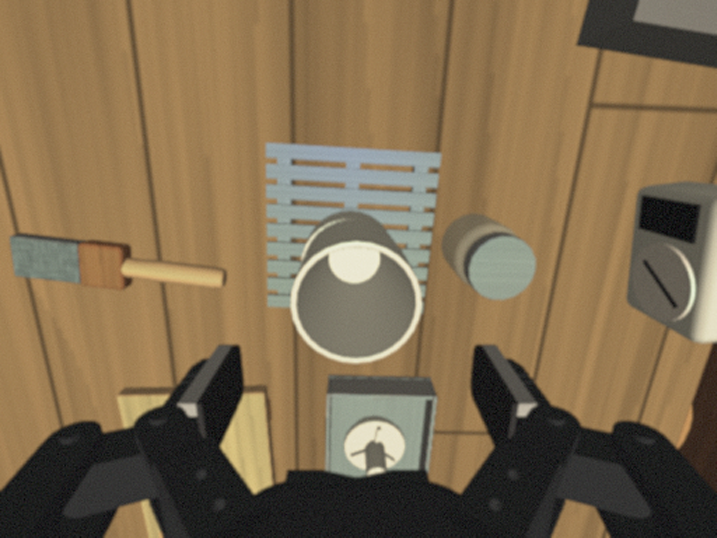

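Emit:
{"api": "send_rows", "payload": {
  "moves": [
    [20,-10,0,0],
    [60,-29,0,0],
    [110,-54,0,0],
    [160,-78,0,0],
    [210,-102,0,0],
    [255,-124,10,0],
    [285,-139,35,0],
    [296,-144,60,0],
    [296,-144,63,0],
    [296,-144,63,0],
    [296,-144,63,0]
  ]
}}

```text
t: 50.38
ee_pos: [433.8, 314.0, 184.7]
eef_rot: [3.124, -0.0, 1.607]
wrist_force: [-0.7, 0.7, 1.1]
width: 85.6
```

```bash
python3 look.py 432 314 w26.png
```

```text
to grasp [ 4.41422927e-02 -3.68647287e+00  1.04775660e+02] [ 3.12416930e+00 -2.83363093e-04  1.60645215e+00] [433.86191254 313.99252367 184.82396753]
[[349.0, 290.0], [409.0, 292.0], [289.0, 289.0], [351.0, 231.0], [347.0, 344.0]]
```

View pics/w26.png

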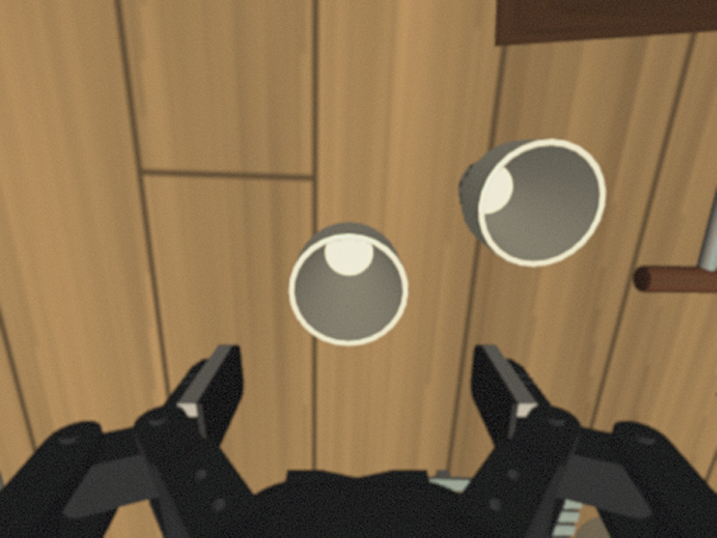

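Emit:
{"api": "send_rows", "payload": {
  "moves": [
    [0,-1,20,0],
    [0,-2,45,0],
    [0,-3,70,0],
    [0,-3,90,0],
    [0,-3,101,0],
    [0,-3,104,0],
    [0,-3,104,0],
    [0,-3,104,0]
  ]
}}

```text
t: 51.42
ee_pos: [433.1, 314.2, 81.5]
eef_rot: [3.123, -0.001, 1.606]
wrist_force: [0.4, 0.3, 0.2]
width: 85.3
```

Emit:
{"api": "send_rows", "payload": {
  "moves": [
    [0,0,0,0],
    [0,0,0,0],
    [0,0,0,0],
    [0,0,0,0],
    [0,0,0,0],
    [0,0,0,0],
    [0,0,0,0]
  ],
  "grip": 1
}}

```text
t: 52.3
ee_pos: [433.2, 314.6, 82.7]
eef_rot: [3.122, -0.002, 1.606]
wrist_force: [-2.8, -1.4, 9.7]
width: 67.2
```

```bash
python3 - <<'E'
from h import *
s=get_state(); print(totool([588.5,24,290]),s["eef_rot"],s["ee_pos"])
E
```

```text
[-295.59591716  148.80423156 -204.93473446] [ 3.12243886e+00 -1.63398020e-03  1.60641399e+00] [433.20168856 314.58908756  82.73614011]
```

Emit:
{"api": "send_rows", "payload": {
  "moves": [
    [0,0,-20,0],
    [0,1,-55,0],
    [0,2,-100,0],
    [0,3,-150,0],
    [0,4,-190,0],
    [0,4,-205,0],
    [-20,14,-205,0],
    [-65,37,-205,0],
    [-115,61,-205,0],
    [-165,86,-205,0],
    [-215,110,-205,0],
    [-260,132,-205,0],
    [-288,145,-205,0],
    [-296,149,-205,0],
    [-296,149,-205,0],
    [-296,149,-200,0],
    [-296,149,-200,0]
  ]
}}

```text
t: 54.42
ee_pos: [588.0, 24.7, 284.4]
eef_rot: [3.124, -0.002, 1.608]
wrist_force: [-0.2, -0.7, -0.5]
width: 66.6
```

```bash
python3 - <<'E'
from h import *
crop("side","s27.png",170,80,290,240,3.5); c=crop("wrist","w27.png",0,0,512,384,1.4); s=get_state(); print(totool([588.5,24,212]),s["eef_rot"],s["ee_pos"])
E
```

```text
[-0.57150421 -1.39240264 72.98353431] [ 3.12271100e+00 -1.70308606e-03  1.60766518e+00] [588.49769358  24.44740261 284.99768153]
```

View pics/s27.png

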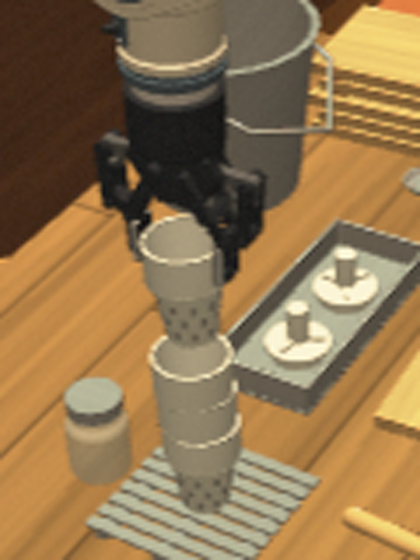

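View pics/w27.png

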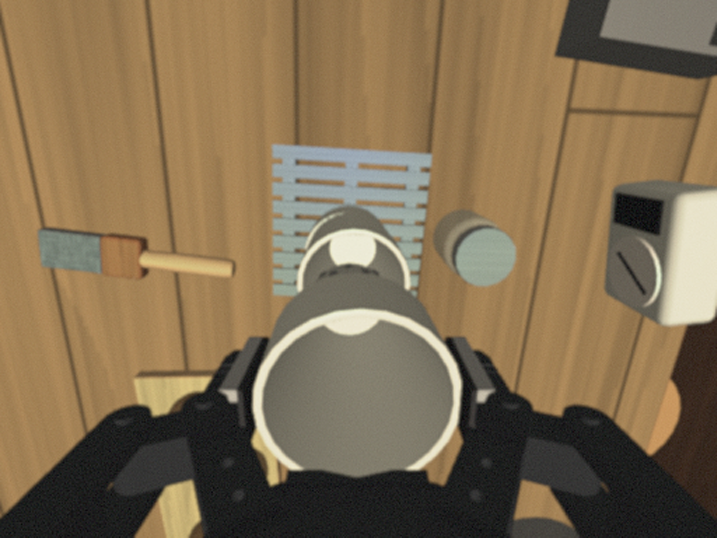

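Emit:
{"api": "send_rows", "payload": {
  "moves": [
    [0,0,15,0],
    [0,0,32,0],
    [0,0,47,0],
    [0,0,60,0],
    [0,0,68,0],
    [0,0,72,0],
    [0,0,72,0],
    [0,0,72,0]
  ]
}}

```text
t: 55.52
ee_pos: [590.2, 24.6, 213.5]
eef_rot: [3.122, -0.002, 1.608]
wrist_force: [0.1, 0.2, -1.3]
width: 66.9
```

Emit:
{"api": "send_rows", "payload": {
  "moves": [
    [0,0,3,0],
    [0,0,5,0],
    [0,0,7,0],
    [0,0,8,0],
    [0,0,8,0]
  ]
}}

```text
t: 56.15
ee_pos: [590.9, 24.6, 206.0]
eef_rot: [3.12, -0.002, 1.608]
wrist_force: [0.1, -0.0, 3.2]
width: 66.8
```

Emit:
{"api": "send_rows", "payload": {
  "moves": [
    [0,0,0,0],
    [0,0,0,0],
    [0,0,0,0],
    [0,0,0,0],
    [0,0,-10,0],
    [0,0,-30,0],
    [0,0,-60,0],
    [0,0,-80,0],
    [0,0,-80,0]
  ],
  "grip": -1
}}

```text
t: 57.28
ee_pos: [590.3, 24.4, 288.3]
eef_rot: [3.116, -0.002, 1.608]
wrist_force: [-0.8, 0.3, 0.3]
width: 85.3
```

```bash
python3 - <<'E'
from h import *
crop("side","s28.png",170,80,290,240,3.5); c=crop("wrist","w28.png",0,0,512,384,1.4); s=get_state(); print(totool([533,365.5,275]),s["eef_rot"],s["ee_pos"])
X=[590,24.5,215]
print([ (proj(c,np.array(X)+o)*1.4).round(0).tolist() for o in ([0,0,0],[34,0,0],[-34,0,0],[0,34,0],[0,-34,0])])
E
```

```text
[342.88876892 -43.59622714  10.49254022] [ 3.12047454e+00 -1.64763256e-03  1.60758513e+00] [588.94789501  24.41990202 285.84583237]
[[353.0, 305.0], [418.0, 307.0], [286.0, 303.0], [355.0, 241.0], [351.0, 363.0]]
```

View pics/s28.png

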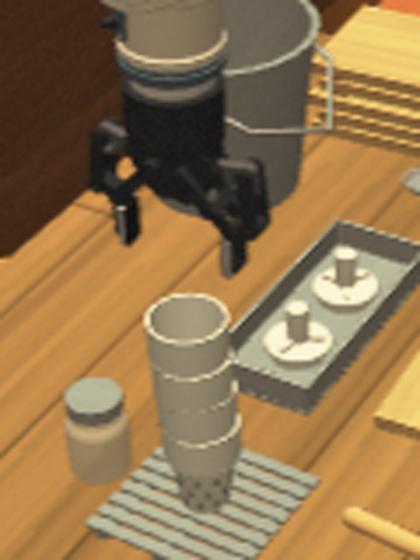

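View pics/w28.png

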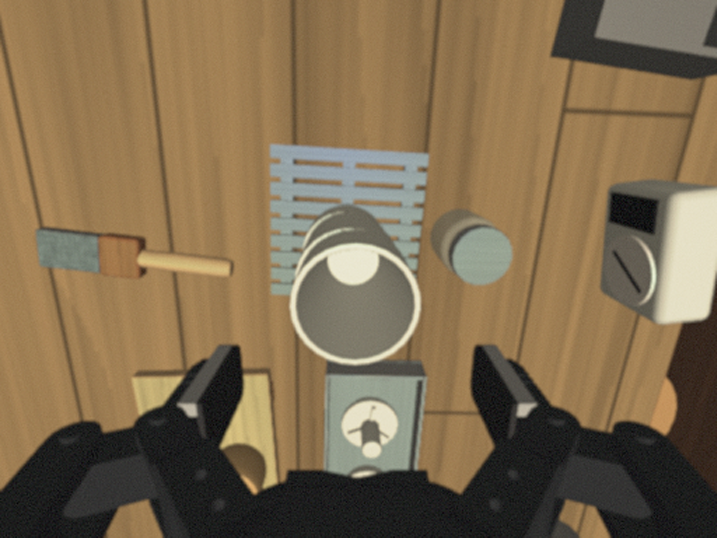

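Emit:
{"api": "send_rows", "payload": {
  "moves": [
    [20,-3,0,0],
    [65,-8,0,0],
    [120,-15,0,0],
    [175,-22,0,0],
    [230,-29,5,0],
    [280,-36,20,0],
    [320,-41,50,0],
    [343,-44,85,0],
    [343,-44,98,0],
    [343,-44,98,0],
    [343,-44,98,0]
  ]
}}

```text
t: 58.75
ee_pos: [535.2, 365.4, 188.6]
eef_rot: [3.119, -0.002, 1.607]
wrist_force: [-0.3, 0.6, -0.4]
width: 85.3
```

```bash
python3 look.py 533 365.5 w29.png
```

```text
to grasp [-8.16854704e-02 -4.82893445e+00  1.08835373e+02] [ 3.11867439e+00 -2.61656461e-03  1.60643037e+00] [535.339329   365.37996188 188.91729362]
[[348.0, 288.0], [406.0, 290.0], [288.0, 287.0], [349.0, 230.0], [346.0, 341.0]]
```

View pics/w29.png

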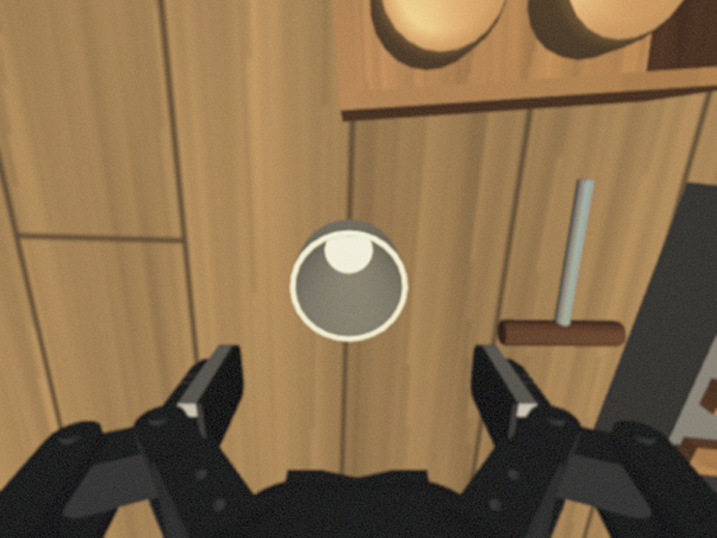

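Emit:
{"api": "send_rows", "payload": {
  "moves": [
    [0,-1,20,0],
    [0,-2,45,0],
    [0,-3,70,0],
    [0,-4,92,0],
    [0,-4,104,0],
    [0,-4,108,0],
    [0,-4,108,0],
    [0,-4,108,0]
  ]
}}

```text
t: 59.8
ee_pos: [534.3, 365.9, 81.7]
eef_rot: [3.117, -0.003, 1.606]
wrist_force: [1.2, -0.3, 1.5]
width: 85.1
```

Emit:
{"api": "send_rows", "payload": {
  "moves": [
    [0,0,0,0],
    [0,0,0,0],
    [0,0,0,0],
    [0,0,0,0],
    [0,0,0,0],
    [0,0,0,0],
    [0,0,0,0]
  ],
  "grip": 1
}}

```text
t: 60.68
ee_pos: [534.5, 366.3, 83.1]
eef_rot: [3.117, -0.004, 1.606]
wrist_force: [-2.5, -1.0, 7.0]
width: 66.3
```

```bash
python3 - <<'E'
from h import *
s=get_state(); print(totool([589,24.5,325]),s["eef_rot"],s["ee_pos"])
E
```

```text
[-342.52290494   48.37607167 -242.15565041] [ 3.11661173 -0.00414923  1.60640347] [534.48496712 366.30535806  83.13484721]
```

Emit:
{"api": "send_rows", "payload": {
  "moves": [
    [0,0,-20,0],
    [0,1,-55,0],
    [0,2,-105,0],
    [0,3,-155,0],
    [0,5,-205,0],
    [0,6,-240,0],
    [-20,8,-242,0],
    [-65,14,-242,0],
    [-115,20,-242,0],
    [-165,26,-242,0],
    [-215,32,-242,0],
    [-265,38,-242,0],
    [-310,44,-242,0],
    [-335,47,-242,0],
    [-342,48,-242,0],
    [-342,48,-238,0],
    [-342,48,-238,0],
    [-342,48,-238,0]
  ]
}}

```text
t: 62.92
ee_pos: [588.5, 26.0, 320.7]
eef_rot: [3.117, -0.004, 1.608]
wrist_force: [0.9, -0.0, -1.1]
width: 66.2
```

```bash
python3 - <<'E'
from h import *
crop("side","s30.png",170,50,290,240,3); c=crop("wrist","w30.png",0,0,512,384,1.4); s=get_state(); print(totool([589,24.5,249]),s["eef_rot"],s["ee_pos"])
E
```

```text
[-1.57214761 -1.5348978  71.85430728] [ 3.11652925 -0.00422862  1.60747785] [588.68735996  25.757603   320.87621112]
```

View pics/s30.png

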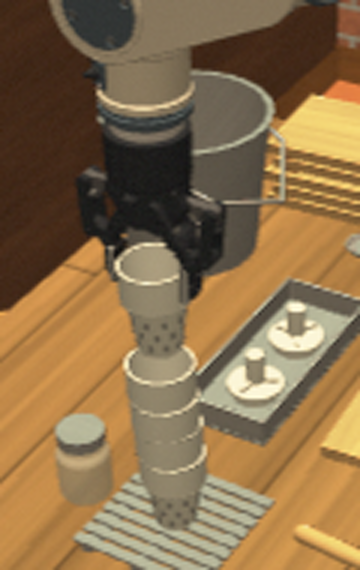

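View pics/w30.png

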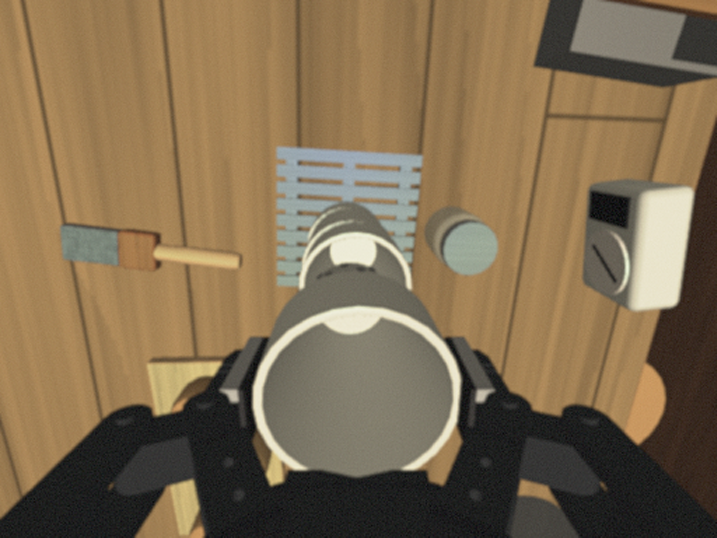

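Emit:
{"api": "send_rows", "payload": {
  "moves": [
    [-1,0,15,0],
    [-1,0,32,0],
    [-1,-1,47,0],
    [-1,-1,60,0],
    [-1,-1,67,0],
    [-1,-1,71,0],
    [-1,-1,71,0],
    [-1,-1,71,0]
  ]
}}

```text
t: 64.03
ee_pos: [589.8, 25.1, 250.4]
eef_rot: [3.116, -0.004, 1.608]
wrist_force: [0.9, 0.0, -0.9]
width: 66.2
```

Emit:
{"api": "send_rows", "payload": {
  "moves": [
    [0,0,3,0],
    [0,0,5,0],
    [0,0,7,0],
    [0,0,8,0],
    [0,0,8,0]
  ]
}}

```text
t: 64.65
ee_pos: [590.1, 25.1, 242.4]
eef_rot: [3.116, -0.004, 1.608]
wrist_force: [0.6, 0.4, 0.1]
width: 66.4
```

Emit:
{"api": "send_rows", "payload": {
  "moves": [
    [0,0,1,0],
    [0,0,2,0],
    [0,0,2,0]
  ]
}}

```text
t: 65.03
ee_pos: [591.6, 25.2, 241.9]
eef_rot: [3.112, -0.004, 1.607]
wrist_force: [0.3, 0.8, 7.7]
width: 65.8
```

Emit:
{"api": "send_rows", "payload": {
  "moves": [
    [0,0,0,0],
    [0,0,0,0],
    [0,0,0,0],
    [0,0,0,0],
    [0,0,-10,0],
    [0,0,-30,0],
    [0,0,-60,0],
    [0,0,-80,0],
    [0,0,-80,0]
  ],
  "grip": -1
}}

```text
t: 66.15
ee_pos: [590.1, 24.8, 324.2]
eef_rot: [3.107, -0.004, 1.608]
wrist_force: [-0.1, -0.2, -1.0]
width: 85.7
```

```bash
python3 - <<'E'
from h import *
crop("side","s31.png",170,50,290,240,3); c=crop("wrist","w31.png",0,0,512,384,1.4); s=get_state(); print(s["eef_rot"],s["ee_pos"])
X=[590,24.5,251]
print([ (proj(c,np.array(X)+o)*1.4).round(0).tolist() for o in ([0,0,0],[34,0,0],[-34,0,0],[0,34,0],[0,-34,0])])
E
```

```text
[ 3.11175874 -0.00418051  1.60750635] [588.9015771   24.78190798 321.65557751]
[[352.0, 306.0], [417.0, 307.0], [285.0, 305.0], [354.0, 242.0], [350.0, 364.0]]
```

View pics/s31.png

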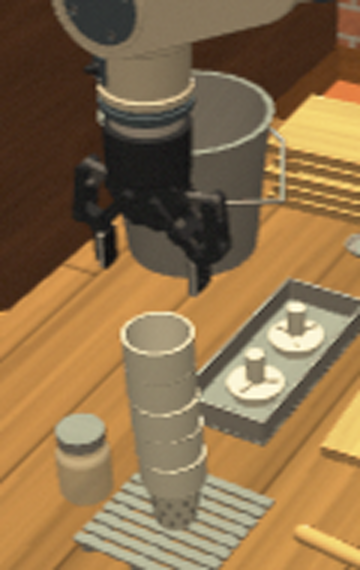

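View pics/w31.png

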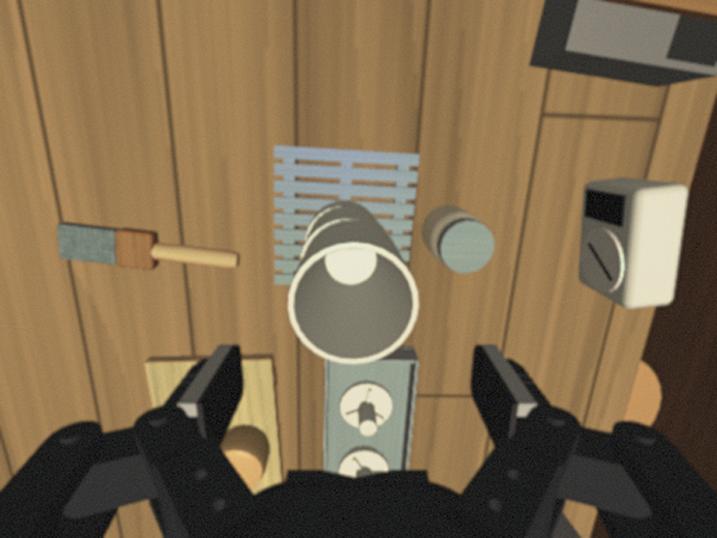

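Emit:
{"api": "send_rows", "payload": {
  "moves": [
    [0,0,-20,0],
    [0,0,-40,0],
    [-40,-20,-40,0],
    [-85,-45,-40,0],
    [-135,-70,-40,0],
    [-185,-95,-40,0],
    [-235,-120,-40,0],
    [-285,-145,-40,0],
    [-335,-165,-40,0],
    [-385,-185,-40,0],
    [-430,-205,-40,0],
    [-470,-220,-40,0],
    [-470,-220,-40,0]
  ]
}}

```text
t: 67.88
ee_pos: [383.8, -455.1, 351.3]
eef_rot: [3.113, -0.006, 1.604]
wrist_force: [0.0, -0.3, -0.1]
width: 85.7
```

```bash
python3 - <<'E'
from h import *
c=crop("side","s32.png",160,130,320,290,4.5); 
for x in (586.5,590):
  print([(proj(c,[x,24,15+92+36*i])-[160,130]).dot(np.eye(2)*4.5).round(0).tolist() for i in range(5)])
crop("top","t32.png",190,125,370,260,4.4)
c=camera("top")
print([((proj(c,[x,24,z])-[190,125])*4.4).round(0).tolist() for x,z in ((586.5,107),(590,251))])
E
```

```text
[[295.0, 315.0], [293.0, 273.0], [289.0, 230.0], [286.0, 185.0], [283.0, 139.0]]
[[291.0, 313.0], [288.0, 271.0], [285.0, 228.0], [282.0, 184.0], [278.0, 138.0]]
[[149.0, 230.0], [136.0, 190.0]]
```

View pics/s32.png

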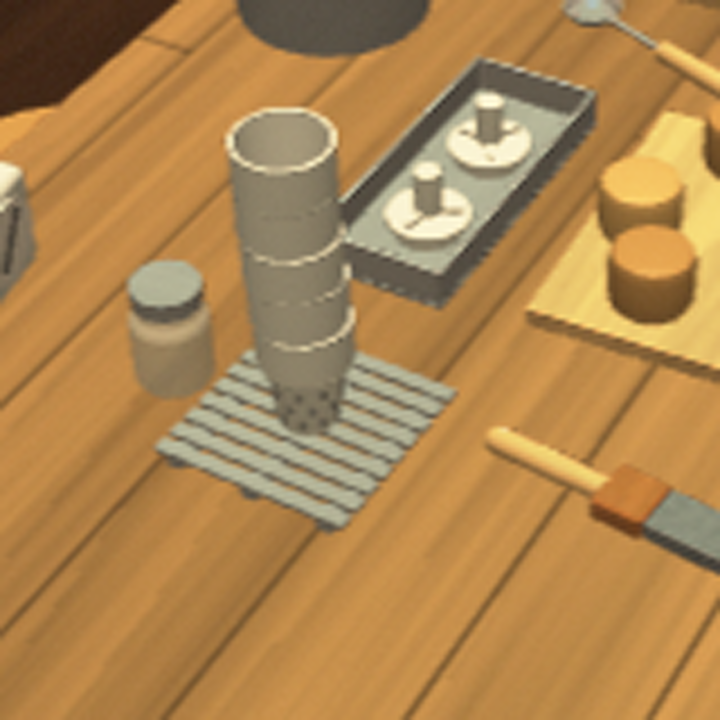

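View pics/t32.png

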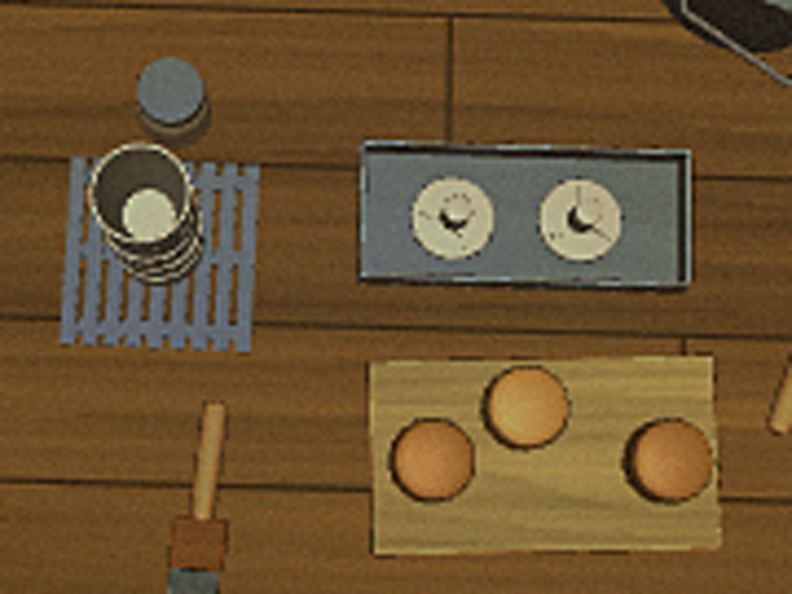

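```bash
python3 - <<'E'
from h import *
c=camera("top")
for n,x,y in (("fresh",526,407),("L",433,459),("R",670,460)):
    print(n,ray(c,(x+.5)/4.4-.5+190,(y+.5)/4.4-.5+125,72))
s=camera("side"); print(ray(s,(641+.5)/4.5-.5+160,(181+.5)/4.5-.5+130,72))
st=get_state();print(st["ee_pos"],totool([470,-268,200]))
E
```

```text
fresh [ 466.11179851 -260.2142058    72.        ]
L [ 425.34145018 -190.80718793   72.        ]
R [ 429.23207508 -368.50076677   72.        ]
[ 466.19447221 -257.24607971   72.        ]
[ 385.60158576 -451.99889926  352.71121993] [179.88579029  86.75625304 156.24934866]
```

```bash
python3 - <<'E'
from h import *
print(totool([468,-257,190]))
E
```

```text
[190.9028361   84.87966608 166.25450348]
```

Emit:
{"api": "send_rows", "payload": {
  "moves": [
    [30,13,25,0],
    [75,33,65,0],
    [120,53,105,0],
    [160,71,140,0],
    [185,82,160,0],
    [191,85,166,0],
    [191,85,166,0],
    [191,85,166,0]
  ]
}}

```text
t: 69.12
ee_pos: [468.5, -257.8, 191.3]
eef_rot: [3.111, -0.004, 1.608]
wrist_force: [-0.3, -0.3, -0.4]
width: 85.1
```

```bash
python3 - <<'E'
from h import *
c=crop("wrist","w33.png",0,0,512,384,1.4); s=get_state(); print(totool([468,-257,54]),s["eef_rot"],s["ee_pos"])
X=[468,-257,68]
print([ (proj(c,np.array(X)+o)*1.4).round(0).tolist() for o in ([0,0,0],[32,0,0],[-32,0,0],[0,32,0],[0,-32,0])])
E
```

```text
[  0.43657351  -4.59343202 137.16545471] [ 3.11060309 -0.00391303  1.60785388] [ 468.37704587 -257.96029088  191.23916299]
[[349.0, 273.0], [398.0, 274.0], [298.0, 272.0], [350.0, 224.0], [347.0, 319.0]]
```

View pics/w33.png

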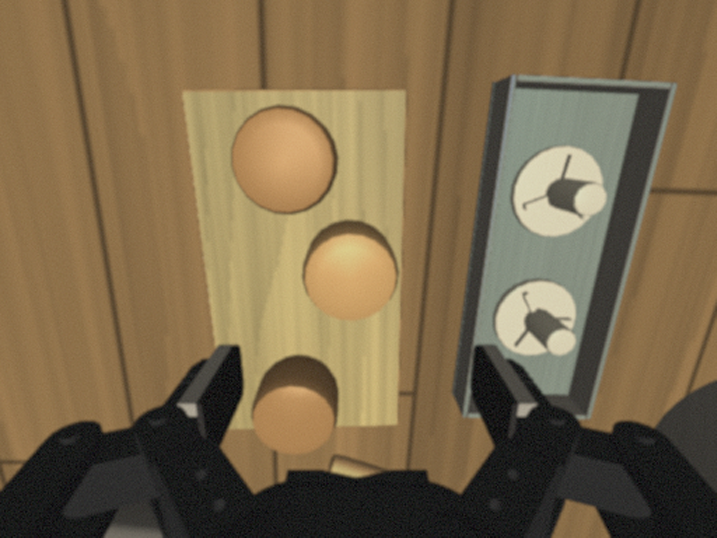

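Emit:
{"api": "send_rows", "payload": {
  "moves": [
    [-1,-1,30,0],
    [-1,-2,60,0],
    [-1,-3,90,0],
    [-1,-4,112,0],
    [-1,-4,126,0],
    [-1,-4,134,0],
    [-1,-4,134,0],
    [-1,-4,134,0]
  ]
}}

```text
t: 70.18
ee_pos: [469.0, -258.7, 57.9]
eef_rot: [3.11, -0.003, 1.608]
wrist_force: [-0.0, 0.3, 0.2]
width: 85.5
```

Emit:
{"api": "send_rows", "payload": {
  "moves": [
    [0,0,0,0],
    [0,0,0,0],
    [0,0,0,0],
    [0,0,0,0],
    [0,0,0,0],
    [0,0,0,0],
    [0,0,0,0],
    [0,0,0,0]
  ],
  "grip": 1
}}

```text
t: 71.18
ee_pos: [469.4, -259.0, 59.1]
eef_rot: [3.109, -0.003, 1.608]
wrist_force: [-1.9, 1.3, 10.7]
width: 63.2
```

```bash
python3 - <<'E'
from h import *
print(totool([432,-279,70]),get_state()["ee_pos"])
E
```

```text
[-18.61251126 -37.76609167 -12.15429031] [ 469.42673357 -258.9529594    59.14708309]
```

Emit:
{"api": "send_rows", "payload": {
  "moves": [
    [0,0,-6,0],
    [0,0,-12,0],
    [-5,-10,-14,0],
    [-12,-24,-14,0],
    [-17,-35,-14,0],
    [-19,-38,-13,0],
    [-19,-38,-8,0],
    [-19,-38,-3,0],
    [-19,-38,-1,0],
    [-19,-38,-1,0],
    [-19,-38,-1,0]
  ]
}}

```text
t: 72.55
ee_pos: [432.3, -279.2, 59.2]
eef_rot: [3.109, -0.003, 1.609]
wrist_force: [-1.9, 0.6, 6.7]
width: 62.8
```

Back on the board (contact force reappeared); release and lift.

Emit:
{"api": "send_rows", "payload": {
  "moves": [
    [0,0,0,0],
    [0,0,0,0],
    [0,0,0,0],
    [0,0,0,0],
    [0,0,-10,0],
    [0,0,-30,0],
    [0,0,-70,0],
    [0,0,-120,0],
    [-20,0,-170,0],
    [-70,0,-220,0],
    [-120,0,-260,0],
    [-170,-30,-280,0],
    [-170,-30,-280,0]
  ],
  "grip": -1
}}

```text
t: 74.18
ee_pos: [398.5, -454.5, 340.3]
eef_rot: [3.107, 0.001, 1.605]
wrist_force: [-0.4, -0.0, 0.0]
width: 85.4
```

```bash
python3 - <<'E'
from h import *
c=crop("side","s34.png",140,80,400,300,3); 
crop("top","t34.png",190,125,370,260,4.4)
E
```

```text
(no output)
```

View pics/s34.png

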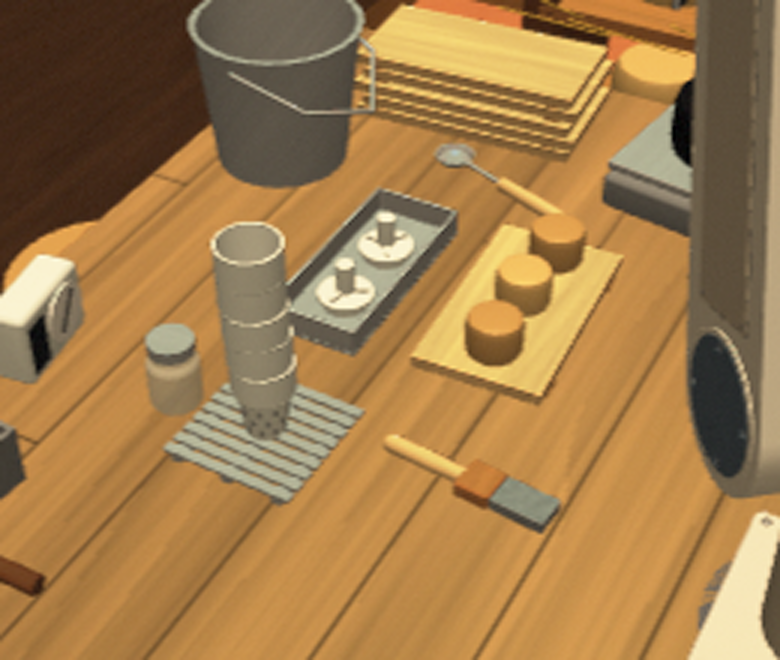

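View pics/t34.png

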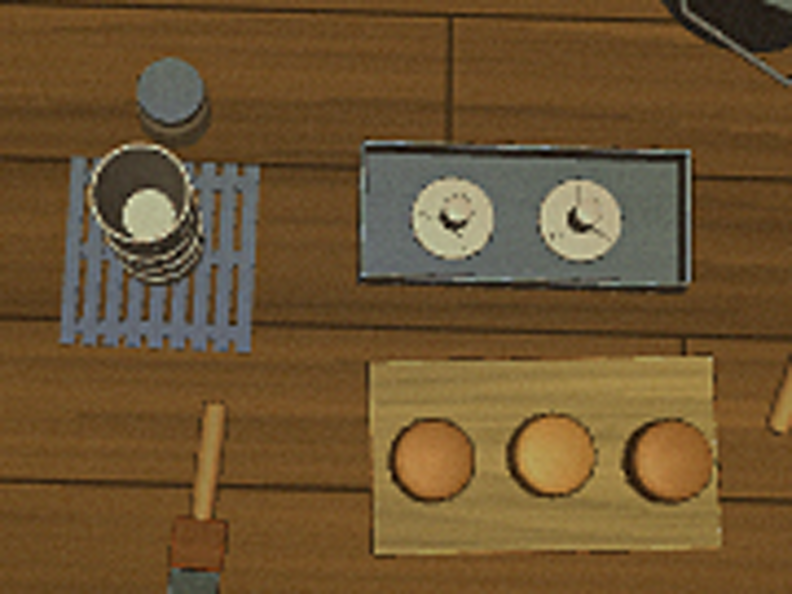

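```bash
python3 -c "
from bench import job
print(job.job_done())"
```

```text
the job is handed in; nothing more can be done
None
```

I finished the bench and handed the job in at about 74 s of the 210 s allowed.

- **Cheese:** I moved the fresh cheese off the drainer to the middle of the ageing board before stacking anything. It was later knocked about 40 mm aside (about 36 mm across the board and 21 mm along it), still inside the limits. I picked it up again and set it back at the centre, and the last top view shows it flat between the two aged cheeses.
- **Lids:** Only two moulds had lids. Both lids now lie flat in the steel tray.
- **Moulds:** All five moulds stand in one upright stack on the drainer. In the side view the top rim sits where five fully nested moulds should put it, within about a pixel.
- **Stack alignment:** By the wrist views, the centres drift by about 4–5 mm from bottom to top, inside the 12 mm limit.
- **Disagreements:** The top and wrist cameras disagreed by up to 5 mm on positions, so I mostly went by the wrist view for the grasps. The tool also built up a tilt of about 0.03 rad over the moves, and I saw no effect on the moulds.
- **Bystanders:** The jar, brush, aged cheeses and scoop show no visible shift. The trier was mostly out of the last pictures. It looked undisturbed in the wrist view before the last mould was picked up, and I did not measure any of them.

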